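# Pack and close the garage parts case

### The job

Pack up the parts case: slide its cover right back, stand every lidded tin that is on the bench upright in an empty bay, one to a bay, and press the lid of every tin in the case fully home, including that of any tin that was there already. Then slide the cover fully shut and, only once it is shut, press its catch fully down to lock it; leave everything else on the bench where it is.

Things in the scene. Friction and masses are not known exactly. Their poses are not given: they have to be found in the camera images.
- case: Fixed dark grey plastic parts case, 262 (its x) x 326 (y) x 78 mm high with its side rails. Origin: on the bench under the centre of its open front well; x points to the closed rear half (deck 64 mm high, x 59 to 198 mm), y to its left. The well is inside 118 x 316 mm, floor 6 mm above the bench, front wall 64 mm high, parted by dividers 26 mm high into four bays 72 mm wide, centred at y = -114, -38, 38, 114 mm.
- cover (a joint): Slide of the case's flat cover (clear sheet in a dark frame, 132 mm in x, 308 mm in y; underside 68, top face 73 mm above the bench). 0 = fully shut over the well, 0.130 m = fully back over the rear deck, along the case's x. It drags with about 2.5 N and stays where left. A lid that is home clears it by 4 mm; one more than 4 mm proud fouls it.
- cover_grip (a point): Centre of the grip bar that stands on the cover near its front edge: grey, 14 mm thick (case x), 100 mm long (case y), 20 mm high; its top is 93 mm and this point 83 mm above the bench. Moves with the cover: at case x = -50 mm when shut, +80 mm when fully back. Same axes as the case.
- catch (a joint): Push-down catch on the cover: light grey block 22 mm (case x) x 40 mm (case y) on the cover's front edge, left of the grip bar. 0 = up (unlocked), 0.006 m = fully down, locking the shut cover to the case. It takes about 6 N straight down, stays where it is left and meets a hard stop. To be left up until the cover is shut.
- catch_top (a point): Centre of the catch's flat top: 83 mm above the bench when up, 77 mm when down; at case x = -54, y = 105 mm when the cover is shut, and moving with the cover.
- tin_a_mid (a point): Round steel tin with a paper band, 60 mm diameter, 54 mm high to its rim, about 0.26 kg, with a black push-in lid; starts standing on the bench; None when it is absent. The point is the tin's centre, 27 mm above its underside; z is the tin's axis (up).
- lid_a (a joint): How far the lid of tin_a is pushed in: 0 = standing 8 mm proud, 0.008 m = fully home. The lid is a flat black disc, 50 mm diameter, flange 4 mm thick, centred on the tin; its top lies 39 mm above tin_a_mid along the tin's axis when fully proud (0) and 31 mm when home. It takes about 8 N straight down to move, stays where it is left, and meets a hard stop when home.
- tin_b_mid (a point): Another such tin, the same as tin_a; starts standing on the bench; None when it is absent. The point is the tin's centre, 27 mm above its underside; z is the tin's axis (up).
- lid_b (a joint): How far the lid of tin_b is pushed in: 0 = standing 8 mm proud, 0.008 m = fully home. The lid is a flat black disc, 50 mm diameter, flange 4 mm thick, centred on the tin; its top lies 39 mm above tin_b_mid along the tin's axis when fully proud (0) and 31 mm when home. It takes about 8 N straight down to move, stays where it is left, and meets a hard stop when home.
- tin_c_mid (a point): Another such tin, the same as tin_a; starts standing on the bench; None when it is absent. The point is the tin's centre, 27 mm above its underside; z is the tin's axis (up).
- lid_c (a joint): How far the lid of tin_c is pushed in: 0 = standing 8 mm proud, 0.008 m = fully home. The lid is a flat black disc, 50 mm diameter, flange 4 mm thick, centred on the tin; its top lies 39 mm above tin_c_mid along the tin's axis when fully proud (0) and 31 mm when home. It takes about 8 N straight down to move, stays where it is left, and meets a hard stop when home.
- tin_d_mid (a point): Another such tin, the same as tin_a; if present (one of tin_d and tin_e is), it already stands in a bay of the case at the start, under the cover; None when it is absent. The point is the tin's centre, 27 mm above its underside; z is the tin's axis (up).
- lid_d (a joint): How far the lid of tin_d is pushed in: 0 = standing 8 mm proud, 0.008 m = fully home. The lid is a flat black disc, 50 mm diameter, flange 4 mm thick, centred on the tin; its top lies 39 mm above tin_d_mid along the tin's axis when fully proud (0) and 31 mm when home. It takes about 8 N straight down to move, stays where it is left, and meets a hard stop when home.
- tin_e_mid (a point): Another such tin, the same as tin_a; if present (one of tin_d and tin_e is), it already stands in a bay of the case at the start, under the cover; None when it is absent. The point is the tin's centre, 27 mm above its underside; z is the tin's axis (up).
- lid_e (a joint): How far the lid of tin_e is pushed in: 0 = standing 8 mm proud, 0.008 m = fully home. The lid is a flat black disc, 50 mm diameter, flange 4 mm thick, centred on the tin; its top lies 39 mm above tin_e_mid along the tin's axis when fully proud (0) and 31 mm when home. It takes about 8 N straight down to move, stays where it is left, and meets a hard stop when home.
- tape: Roll of tape lying flat, 90 mm diameter, 24 mm high, on the bench; not part of the job, to be left where it is. Origin: centre of its underside as it stands.
- driver: Screwdriver, 200 mm long, on the bench at the right; not part of the job, to be left where it is. Origin: under the tool, near its middle.
- hammer: Hammer, 280 mm long, on the bench at the left; not part of the job, to be left where it is. Origin: under the tool, near its middle.
- glue: Glue bottle, 54 mm diameter, 150 mm high, at the left; not part of the job, to be left where it is. Origin: centre of its underside as it stands.
- spray: Spray can, 64 mm diameter, 190 mm high, at the right; not part of the job, to be left where it is. Origin: centre of its underside as it stands.
- celltray: White open cell tray 110 x 190 x 35 mm, at the right; not part of the job, to be left where it is. Origin: centre of its underside as it stands.
- mug: White mug, 80 mm diameter, 95 mm high, at the left; not part of the job, to be left where it is. Origin: centre of its underside as it stands.
Things that resemble listed ones, but are neither listed nor needed, are in the scene too. Leave any green or orange look-alike of the part that bears tin_c_mid alone.

How it is judged:
On the way, in this order (a step that is already met when the one before it is completed fails the run):
1. the cover has been slid back off the bays (at least 115 of its 130 mm) (value of joint cover above 0.115 m), for 0.2 s.
2. every tin present stands upright on the floor of the case's front well with its lid fully home (x of tin_a_mid in the frame of case between -0.035 and 0.035 m and y of tin_a_mid in the frame of case between -0.15 and 0.15 m and z of tin_a_mid in the frame of case between 0.027 and 0.039 m and angle between each of tin_a_mid, tin_b_mid, tin_c_mid, tin_d_mid, tin_e_mid's own z axis and vertical below 0.12 rad and value of joint each of lid_a, lid_b, lid_c, lid_d, lid_e above 0.0068 m and x of tin_b_mid in the frame of case between -0.035 and 0.035 m and y of tin_b_mid in the frame of case between -0.15 and 0.15 m and z of tin_b_mid in the frame of case between 0.027 and 0.039 m and x of tin_c_mid in the frame of case between -0.035 and 0.035 m and y of tin_c_mid in the frame of case between -0.15 and 0.15 m and z of tin_c_mid in the frame of case between 0.027 and 0.039 m and x of tin_d_mid in the frame of case between -0.035 and 0.035 m and y of tin_d_mid in the frame of case between -0.15 and 0.15 m and z of tin_d_mid in the frame of case between 0.027 and 0.039 m and x of tin_e_mid in the frame of case between -0.035 and 0.035 m and y of tin_e_mid in the frame of case between -0.15 and 0.15 m and z of tin_e_mid in the frame of case between 0.027 and 0.039 m), for 0.2 s.
3. the cover is shut (within 6 mm) with its catch still up (value of joint cover below 0.006 m and value of joint catch below 0.003 m), for 0.2 s.
At the end, for the whole second after the job is handed in: Every tin present stands upright (within 0.12 rad) in a bay on the floor of the case's front well (its centre within 35 mm of the well's middle line and 6 mm of its proper height), every lid is home to within 1.2 mm, the cover is shut to within 6 mm and its catch is down to within 1.2 mm (all of step 2 and value of joint cover below 0.006 m and value of joint catch above 0.0048 m); the robot touches nothing.
It fails at once if a bystander (tape, screwdriver, hammer, glue bottle, spray can, cell tray, mug) is moved more than 50 mm (distance of any of tape, driver, hammer, glue, spray, celltray, mug from where it was at the start of the episode above 0.05 m).
Of tin_a, tin_b, tin_c only 2 to 3 are there at a start; the rules pass over those that are not, and their reading is None.
Of tin_d, tin_e only 1 to 1 are there at a start; the rules pass over those that are not, and their reading is None.
At some moment in a run one of tin_a, tin_b, tin_c may be knocked a few centimetres aside while the robot is not near it.
Once in a run the grip may slacken for a moment while it holds something.
It also fails if it takes over 210 s, if anything falls off the work surface, if the arm or the gripper's body presses on something with over 40 N, if the wrist force passes 120 N, or if a joint passes its speed limit or range.

### The arm

A 7-joint arm with a two-finger parallel gripper is mounted at the origin on the work surface. World frame = base frame: x ahead of the robot, y to its left, z up, the work surface at z = 0. Lengths are in m, angles in rad, forces in N, time in s.
With the tool pointing down it reaches from about 0.4 to 0.85 m from the base axis. Payload 4.5 kg.
Tool frame: the origin (TCP) lies midway between the tips of the shut fingers; the grasp point (between the pads) lies 19 mm behind it; z points along the fingers, y is the direction in which the jaws open and shut (so a half turn about z gives the same grasp; the last joint's range is limited). The gripper opens to 88 mm and grips with 3 to 60 N. Pads are 18 mm wide; open, the fingers measure 123 mm over their backs; the gripper's body (75 mm by 187 mm) begins 45 mm behind the grasp point.
Start: joints at [1.328, 0.689, -0.195, 1.565, 0.157, 0.902, -0.215], TCP at [0.171, -0.601, 0.239] pointing down, gripper open.
Joint ranges: [-3.01, 3.01], [-0.46, 2.08], [-1.47, 1.51], [0.13, 2.56], [-1, 4.14], [0.04, 2.09], [-2.66, 2.66]. Speed limits (rad/s): [2.57, 2.57, 3.14, 3.14, 3.14, 3.14, 3.14].

### API

Orientations are given as a unit quaternion [x, y, z, w].
In Python, from plant import r, viewer gives the robot as it stands.
- The arm moves only by the tool play_rows, never from a script. Its argument "commands" is a list of rows, each an object with "delta_rot": the turn, a rotation vector about the tool's x, y, z normalised to -1 to 1, where 1 is pi rad, a list of three; "travel": the shift along the tool's x, y, z normalised to -1 to 1, where 1 is 15 cm, a list of three; "gripper": the opening, from -1 (shut) to 1 (fully open). In form: [{"delta_rot": [wx, wy, wz], "travel": [x, y, z], "gripper": gripper}, ...]. A call has 1 to 12 rows; each row is the pose to reach, as a shift and turn from the pose commanded when the call began, along the tool's axes at that moment, turning the shorter way round; what a row does not reach only later rows make up. A row lasts 1/8 s, in which the tool goes at most 62.5 mm and 10.7 degrees, less where a joint would pass 70% of its speed; a pose out of reach is approached as far as the arm can. A call with a number of a shift or a turn outside -1 to 1 is refused whole. A call with a gripper value outside its range is refused whole. The fingers move at their own pace and stop on an object; "force" is the grip in N (left out, the last holds). Time passes only in rows, so rows that repeat a pose let the fingers close. It gives the time, the measured TCP pose, the force and the opening at its end, in the units of the state.
- r.get_state(): the state, without advancing time (a new reading comes with each control period).
- viewer.snapshot(name): name is "scene" or "top" or "wrist"; returns a dict with "color" (420x560x3 uint8, red, green, blue), "z_map" (420x560 float32, m along the optical axis (not along the pixel's ray), 0 where there is no reading), "fx", "fy", "cx", "cy" (pixels), "origin" and "attitude" of the camera in the world. Camera axes: x right, y up, looking along -z (the intrinsics and any distortion apply to the point x, -y, -z); pixel columns grow to the right and rows downward; lengths in m; the calibration is good to about 2 mm. The wrist camera is an equidistant fisheye: a pixel r from the principal point sees the ray r / f radians off the axis. A picture is of the moment at which its call begins.
- r.finish_job(): hands the job in, once; it reports no verdict.
Trained networks look in the newest picture that a camera, given by its name, has taken for a name from the list of things; names that differ only in an ending like _2 or _b are one class to them, and where a whole thing is asked for, a point or a joint stands for the part that bears it (a point fixed in the world has none). Each returns a list of dicts, best first, with "conf" (0 to 1); they miss things now and then, are a little off and sometimes report something else, mostly with a low value. They report only what shows in the picture. A call takes as long as a camera call. They do not tell look-alikes from the thing itself.
- viewer.outline_of(camera, label): "pixels" (420x560 bool, what is visible of it) and "at" ([column, row] in pixels, amid what is visible of it).
- viewer.pinpoint(camera, label): "at" ([column, row] in pixels: a listed point, or the origin of a listed thing).
The state is a dict: "clock": time; "q": joint angles; "qd": joint speeds; "joint_torque": joint torques, N m; "tool_pos": TCP position; "eef_rot": TCP orientation; "contact_force": force on the tool from outside, world axes, zero at the start; "moment": the same for the moment, N m; "opening": opening from 0.0 (shut) to 1.0 (fully open).
Only numpy, scipy, OpenCV 4.12 (cv2) and the standard library are available. Lean on these libraries where they do the work, as an engineer would, in place of code of your own. Each camera call takes 0.05 s, during which the arm holds its last target. There are 200 camera calls.

## Working session

There is one attempt and no reset: what is moved stays moved. The work goes in short steps, Python scripts to look and compute and a tool call to move; the robot and the scene stay as the last step left them, time stands still between calls to the robot, and variables do not carry over. Pictures are saved under pics/ and viewed, about 12 in all and at most 16, crops included, and the job is handed in when it is done.

Besides the shell and the picture viewer there is one more tool, called by a JSON object that holds its "fn" and its "kwargs", one argument or row to a line. play_rows: Moves the arm, as the interface text tells. Its arguments: {"type":"object","properties":{"commands":{"type":"array","items":{"type":"object","properties":{"delta_rot":{"type":"array","items":{"type":"number","minimum":-1,"maximum":1}},"travel":{"type":"array","items":{"type":"number","minimum":-1,"maximum":1}},"gripper":{"type":"number"}}}},"force":{"type":"number"}},"required":["commands"]}

```bash
ls; mkdir -p pics
cat > h.py <<'E'
import numpy as np, cv2, sys
from plant import r, viewer
from scipy.spatial.transform import Rotation as R
def R_(a):
    a=np.array(a); return a if a.shape==(3,3) else R.from_quat(a).as_matrix()
def world(s,u,v,z=None,plane=None):
    """pixel -> world, by depth z or on the plane world z=plane (pinhole cams)"""
    d=np.array([(u-s['cx'])/s['fx'],-(v-s['cy'])/s['fy'],-1.0])
    A=R_(s['attitude']);o=np.array(s['origin'])
    if plane is not None:
        w=A@d; return o+w*(plane-o[2])/w[2]
    return o+A@d*z
def cloud(s):
    v,u=np.mgrid[:420,:560]; z=s['z_map']
    P=np.stack([(u-s['cx'])/s['fx']*z,-(v-s['cy'])/s['fy']*z,-z],-1)
    return P@R_(s['attitude']).T+np.array(s['origin'])
def save(s,n): cv2.imwrite('pics/'+n,cv2.cvtColor(s['color'],cv2.COLOR_RGB2BGR))
E
python3 - <<'E'
from h import *
st=r.get_state(); print(st['clock'],st['tool_pos'],st['eef_rot'],st['contact_force'])
for c in ['top','scene']:
    s=viewer.snapshot(c); save(s,c+'0.png'); print(c,s['fx'],s['cx'],s['cy'],s['origin'],s['attitude'])
    for n in ['case','cover_grip','catch_top','tin_a_mid','tin_d_mid','tape','driver','hammer','glue','spray','celltray','mug']:
        for d in viewer.pinpoint(c,n): print(n,'%.2f'%d['conf'],np.round(d['at']),np.round(world(s,*d['at'],plane=0),3) if c=='top' else '')
E
```

```text
pics
0.0 [ 0.1705495  -0.60061419  0.23790159] [ 9.90434014e-01  1.37984010e-01 -1.95986561e-04 -9.16177455e-04] [0.648987   0.49777003 0.25411495]
top 487.93966997327874 274.6668962288829 212.96863926945878 [ 0.20639558 -0.02399739  1.51105575] [ 0.07268507 -0.06473362 -0.70099228  0.70649576]
case 0.58 [258. 211.] [0.511 0.046 0.   ]
cover_grip 0.74 [254. 217.] [0.491 0.061 0.   ]
cover_grip 0.25 [162. 183.] [0.6   0.357 0.   ]
catch_top 0.55 [223. 216.] [0.495 0.158 0.   ]
tin_a_mid 0.80 [172. 228.] [0.453 0.317 0.   ]
tin_d_mid 0.18 [391. 239.] [ 0.425 -0.369  0.   ]
tape 0.93 [390. 242.] [ 0.414 -0.366  0.   ]
driver 0.85 [423. 228.] [ 0.461 -0.47   0.   ]
hammer 0.93 [ 94. 241.] [0.412 0.561 0.   ]
hammer 0.48 [221. 215.] [0.496 0.165 0.   ]
glue 0.74 [390. 238.] [ 0.427 -0.366  0.   ]
glue 0.61 [131. 172.] [0.636 0.457 0.   ]
spray 0.81 [421. 182.] [ 0.608 -0.47   0.   ]
celltray 0.70 [468. 251.] [ 0.389 -0.606  0.   ]
mug 0.81 [133. 279.] [0.294 0.431 0.   ]
scene 441.72951117443375 271.2829856185829 203.2112768424883 [1.15713092 0.61592938 1.19950271] [0.13636611 0.31561189 0.87071121 0.3516467 ]
case 0.68 [279. 236.] 
cover_grip 0.89 [293. 215.] 
catch_top 0.38 [321. 242.] 
tin_a_mid 0.68 [363. 273.] 
tin_a_mid 0.19 [193. 129.] 
tape 0.61 [229. 164.] 
driver 0.67 [340. 313.] 
driver 0.65 [199. 152.] 
hammer 0.89 [435. 318.] 
glue 0.62 [363. 350.] 
spray 0.92 [162. 175.] 
celltray 0.76 [192. 129.] 
mug 0.65 [416. 276.]
```

Run:
```python
import cv2
a=cv2.imread('pics/top0.png'); 
cv2.imwrite('pics/top0c.png',cv2.resize(a[130:310,60:500],(800,327),interpolation=cv2.INTER_CUBIC))
```

```text
(no output)
```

View pics/top0c.png

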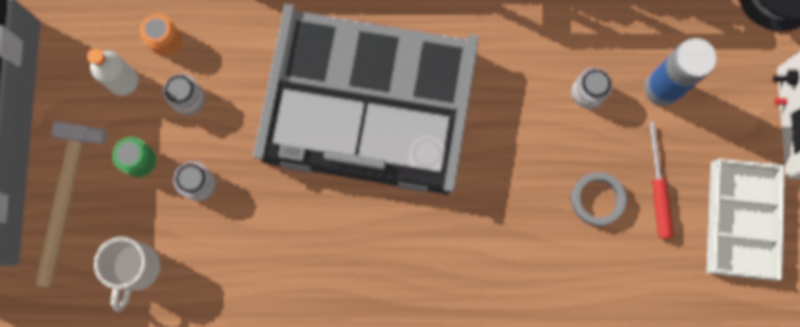

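View pics/scene0.png

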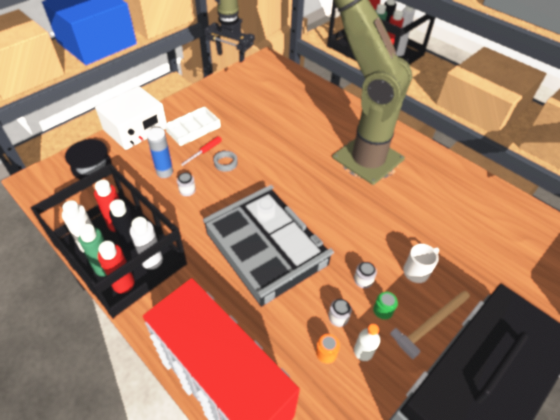

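The top view shows the case in the middle, with its closed rear half away from the robot. The cover is shut and there is a tin in the rightmost bay, at about (295,214) in the full picture. Three black-lidded bench tins stand near (159,181), (164,229) and (386,177). The green and orange tins are look-alikes. Next I'll measure from depth.

```bash
cat >> h.py <<'E'
def tins(s,seeds,rad=0.06):
    """refine tin top centre from cloud near seeds (xy)"""
    P=cloud(s).reshape(-1,3); C=s['color'].reshape(-1,3); out=[]
    for x,y in seeds:
        m=(np.hypot(P[:,0]-x,P[:,1]-y)<rad)&(P[:,2]>.045)&(P[:,2]<.085)
        Q=P[m]; c,rr=cv2.minEnclosingCircle(Q[:,:2].astype(np.float32)) if len(Q)>3 else ((0,0),0)
        out.append((np.round(c,4),round(rr,4),np.round(Q[:,:2].mean(0),4) if len(Q) else None,np.round(np.percentile(Q[:,2],[10,50,90]),4) if len(Q) else None,len(Q)))
    return out
E
python3 - <<'E'
from h import *
s=viewer.snapshot('top')
P=cloud(s)
for u,v in [(159,181),(164,229),(386,177)]:
    p=world(s,u,v,plane=.062); print(p, tins(s,[p[:2]])[0])
m=(P[...,2]>.05)&(P[...,2]<.1)&(np.hypot(P[...,0]-.56,P[...,1]-.06)<.25)
n,l,st,c=cv2.connectedComponentsWithStats(m.astype(np.uint8)); k=1+np.argmax(st[1:,4]); print(st[k])
Q=P[l==k]; print(cv2.minAreaRect(Q[:,:2].astype(np.float32)),len(Q))
for lo in np.arange(.05,.1,.004): print(round(lo,3),((Q[:,2]>=lo)&(Q[:,2]<lo+.004)).sum())
for n in ['cover_grip','catch_top','tin_d_mid','tin_a_mid']:
    for d in viewer.outline_of('top',n): 
        q=P[d['pixels']]; print(n,d['conf'],d['at'],q.shape,np.round(np.median(q,0),3), np.round(world(s,*d['at'],plane=.083),3))
E
```

```text
[0.58978018 0.35017396 0.062     ] (array([0.5987, 0.3527]), 0.0305, array([0.5957, 0.3506]), array([0.0526, 0.0638, 0.0693]), 291)
[0.44048962 0.3268687  0.062     ] (array([0.4456, 0.3262]), 0.031, array([0.4445, 0.3243]), array([0.052 , 0.063 , 0.0683]), 300)
[ 0.60666012 -0.34651572  0.062     ] (array([ 0.6123, -0.35  ]), 0.0303, array([ 0.6106, -0.3487]), array([0.0514, 0.0616, 0.0675]), 293)
[ 199  132  124  103 9236]
((0.584846556186676, 0.03508654236793518), (0.33663293719291687, 0.2724760174751282), 80.37579345703125) 9236
0.05 55
0.054 114
0.058 809
0.062 1913
0.066 1955
0.07 2158
0.074 1389
0.078 514
0.082 154
0.086 47
0.09 77
0.094 48
0.098 3
cover_grip 0.95 [259.9, 201.4] (4254, 3) [0.523 0.043 0.072] [0.523 0.038 0.083]
cover_grip 0.22 [427.7, 243.8] (299, 3) [ 0.409 -0.462  0.021] [ 0.399 -0.457  0.083]
catch_top 0.48 [218.9, 212.9] (74, 3) [0.487 0.156 0.083] [0.487 0.16  0.083]
tin_a_mid 0.83 [169.4, 228.9] (348, 3) [0.44  0.32  0.062] [0.438 0.306 0.083]
```

```bash
cat >> h.py <<'E'
YAW=np.deg2rad(-9.6); O=np.array([.519,.046])
A2=np.array([[np.cos(YAW),-np.sin(YAW)],[np.sin(YAW),np.cos(YAW)]])  # case->world
def c2w(p): return O+A2@np.array(p)
def w2c(p): return A2.T@(np.array(p)[:2]-O)
def plan(xyw,z,yaw=YAW):
    """total travel (units) and turn from current measured pose to TCP world xy,z with tool y along yaw"""
    st=r.get_state(); T=R.from_quat(st['eef_rot']); p=np.array(st['tool_pos'])
    t=T.as_matrix().T@(np.array([xyw[0],xyw[1],z])-p)/.15
    G=R.from_matrix(np.array([[-np.sin(yaw),np.cos(yaw),0],[np.cos(yaw),np.sin(yaw),0],[0,0,-1]]).T)
    print('t=%.2f pos'%st['clock'],np.round(p,4),'F',np.round(st['contact_force'],1),'op %.3f'%st['opening'],'q7 %.2f'%st['q'][6],
      '\n travel',np.round(t,3),'turn',np.round((T.inv()*G).as_rotvec()/np.pi,4))
E
python3 -c "
from h import *
plan(c2w([-.05,0]),.30)"
```

```text
t=1.55 pos [ 0.1709 -0.6012  0.2387] F [-0.2 -0.2  0.1] op 1.002 q7 -0.22 
 travel [ 3.111 -3.659 -0.408] turn [ 0.     -0.     -0.3585]
```

{"fn": "play_rows", "kwargs": {
  "commands": [
    {"delta_rot":[0,0,-0.36],"travel":[0.9,-0.9,-0.4],"gripper":0},
    {"delta_rot":[0,0,-0.36],"travel":[0.9,-0.9,-0.4],"gripper":0},
    {"delta_rot":[0,0,-0.36],"travel":[0.9,-0.9,-0.4],"gripper":0},
    {"delta_rot":[0,0,-0.36],"travel":[0.9,-0.9,-0.4],"gripper":0},
    {"delta_rot":[0,0,-0.36],"travel":[0.9,-0.9,-0.4],"gripper":0},
    {"delta_rot":[0,0,-0.36],"travel":[0.9,-0.9,-0.4],"gripper":0},
    {"delta_rot":[0,0,-0.36],"travel":[0.9,-0.9,-0.4],"gripper":0},
    {"delta_rot":[0,0,-0.36],"travel":[0.9,-0.9,-0.4],"gripper":0}
  ],
  "force": 30
}}

```text
clock: 2.55
tool_pos: [0.2637, -0.4346, 0.2987]
eef_rot: [0.763, 0.646, -0.0, 0.0]
contact_force: [1.0, -0.8, 0.2]
opening: 0.495
```

{"fn": "play_rows", "kwargs": {
  "commands": [
    {"travel":[0.45,0.2,0],"gripper":0},
    {"travel":[0.9,0.4,0],"gripper":0},
    {"travel":[0.9,0.4,0],"gripper":0}
  ]
}}

```text
invalid input at $.commands[0]: expected keys delta_rot, travel, gripper
```

{"fn": "play_rows", "kwargs": {
  "commands": [
    {"travel":[0.45,0.2,0],"gripper":0},
    {"travel":[0.9,0.4,0],"gripper":0},
    {"travel":[0.9,0.4,0],"gripper":0}
  ]
}}

```text
invalid input at $.commands[0]: expected keys delta_rot, travel, gripper
```

{"fn": "play_rows", "kwargs": {
  "commands": [
    {"travel":[0.4,0,0],"gripper":0},
    {"travel":[0.8,0,0],"gripper":0},
    {"travel":[0.8,0,0],"gripper":0}
  ]
}}

```text
invalid input at $.commands[0]: expected keys delta_rot, travel, gripper
```

{"fn": "play_rows", "kwargs": {
  "commands": [
    {"travel":[0.4,0,0],"gripper":0},
    {"travel":[0.8,0,0],"gripper":0},
    {"travel":[0.8,0,0],"gripper":0},
    {"travel":[0.8,0,0],"gripper":0}
  ]
}}

```text
invalid input at $.commands[0]: expected keys delta_rot, travel, gripper
```

Run:
```python
from h import *
plan(c2w([-.05,0]),.13)
s=viewer.snapshot('wrist'); save(s,'w1.png'); print(s['fx'],s['cx'],s['cy'],s['origin'],s['attitude'])
for n in ['cover_grip','catch_top','tin_d_mid','case']:
    print(n,[(d['at'],d['conf']) for d in viewer.pinpoint('wrist',n)])
```

```text
t=2.55 pos [ 0.2637 -0.4346  0.2987] F [ 1.  -0.8  0.2] op 0.495 q7 0.43 
 travel [3.442 0.815 1.125] turn [0.     0.     0.0004]
325.19226210127806 287.1642846976282 210.21285016938066 [ 0.27368473 -0.36353339  0.44503299] [-0.13864915  0.0116512  -0.082245    0.98685177]
cover_grip []
catch_top [([505.8, 168.1], 0.41)]
tin_d_mid []
case []
```

View pics/w1.png

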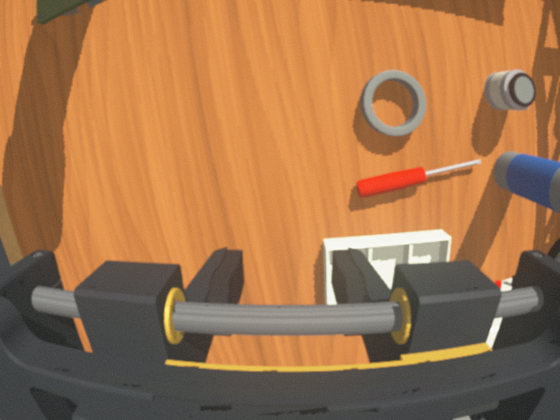

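That wrist view was taken before the moves, because the rows were refused for lacking delta_rot. It shows the gripper at the bottom, with the tape, driver and right tin ahead. I'll resend the rows.

{"fn": "play_rows", "kwargs": {
  "commands": [
    {"delta_rot":[0,0,0],"travel":[0.45,0.2,0],"gripper":0},
    {"delta_rot":[0,0,0],"travel":[0.9,0.4,0],"gripper":0},
    {"delta_rot":[0,0,0],"travel":[0.9,0.4,0],"gripper":0}
  ]
}}

```text
clock: 3.18
tool_pos: [0.3472, -0.3075, 0.2992]
eef_rot: [0.761, 0.649, 0.001, 0.0]
contact_force: [-0.3, 0.3, 0.1]
opening: 0.501
```

{"fn": "play_rows", "kwargs": {
  "commands": [
    {"delta_rot":[0,0,0],"travel":[0.45,0.2,0],"gripper":0},
    {"delta_rot":[0,0,0],"travel":[0.9,0.4,0],"gripper":0},
    {"delta_rot":[0,0,0],"travel":[0.9,0.4,0],"gripper":0}
  ]
}}

```text
clock: 3.55
tool_pos: [0.4283, -0.1835, 0.2992]
eef_rot: [0.761, 0.649, 0.001, 0.0]
contact_force: [-0.4, -1.0, -0.2]
opening: 0.502
```

{"fn": "play_rows", "kwargs": {
  "commands": [
    {"delta_rot":[0,0,0],"travel":[0.4,0,0],"gripper":0},
    {"delta_rot":[0,0,0],"travel":[0.8,0,0],"gripper":0},
    {"delta_rot":[0,0,0],"travel":[0.8,0,0],"gripper":0}
  ]
}}

```text
clock: 3.92
tool_pos: [0.4465, -0.0635, 0.2994]
eef_rot: [0.759, 0.651, 0.002, -0.0]
contact_force: [-0.1, -1.2, -0.4]
opening: 0.5
```

{"fn": "play_rows", "kwargs": {
  "commands": [
    {"delta_rot":[0,0,0],"travel":[0.2,0,0],"gripper":0},
    {"delta_rot":[0,0,0],"travel":[0.4,0,0],"gripper":0},
    {"delta_rot":[0,0,0],"travel":[0.4,0,0],"gripper":0},
    {"delta_rot":[0,0,0],"travel":[0.4,0,0],"gripper":0}
  ]
}}

```text
clock: 4.42
tool_pos: [0.455, -0.0116, 0.2985]
eef_rot: [0.763, 0.646, -0.001, 0.0]
contact_force: [-0.0, -0.6, -0.8]
opening: 0.499
```

Run:
```python
from h import *
plan(c2w([-.05,0]),.13)
s=viewer.snapshot('wrist'); save(s,'w2.png'); print(s['fx'],s['cx'],s['cy'],s['origin'],s['attitude'])
for n in ['cover_grip','catch_top','tin_d_mid','case']:
    print(n,[(d['at'],d['conf']) for d in viewer.pinpoint('wrist',n)])
```

```text
t=4.42 pos [ 0.455  -0.0116  0.2985] F [-0.  -0.6 -0.8] op 0.499 q7 -0.59 
 travel [0.451 0.025 1.123] turn [-0.0002  0.0004  0.0008]
325.19226210127806 287.1642846976282 210.21285016938066 [0.46499776 0.05961357 0.44471928] [-0.13929129  0.01190291 -0.08160867  0.98681117]
cover_grip [([295.5, 125.2], 0.71)]
catch_top [([287.6, 35.6], 0.76)]
tin_d_mid []
case [([325.1, 121.6], 0.76)]
```

View pics/w2.png

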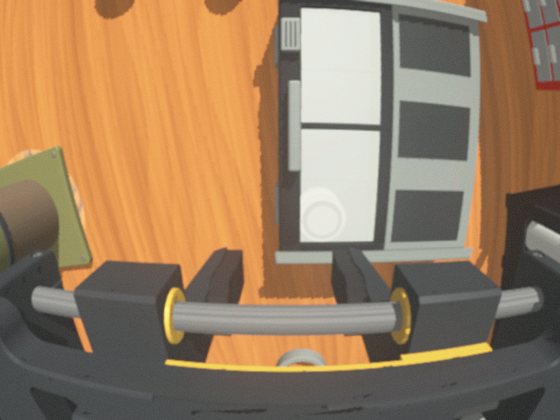

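The wrist view shows the grip bar at about (294,125), the catch at (290,34), and the in-case tin through the cover at (321,220). The tool axes line up with the case.

```bash
cat >> h.py <<'E'
def wray(s,u,v):
    a=np.array([u-s['cx'],v-s['cy']],float); rr=np.hypot(*a,axis=0) if a.ndim>1 else np.hypot(*a); th=rr/s['fx']
    k=np.where(rr>1e-9,np.sin(th)/np.maximum(rr,1e-9),0)
    return np.stack([a[0]*k,-a[1]*k,-np.cos(th)],-1)
def wworld(s,u,v,plane):
    w=R_(s['attitude'])@wray(s,u,v); o=np.array(s['origin']); return o+w*(plane-o[2])/w[2]
def wcloud(s):
    v,u=np.mgrid[:420,:560]; d=wray(s,u.ravel(),v.ravel()); d=d/np.maximum(-d[:,2:],.05)*s['z_map'].reshape(-1,1)
    return (d@R_(s['attitude']).T+np.array(s['origin'])).reshape(420,560,3)
E
python3 - <<'E'
from h import *
s=viewer.snapshot('wrist')
for n,z in [('cover_grip',.083),('catch_top',.083),('case',0)]:
    for d in viewer.pinpoint('wrist',n): p=wworld(s,*d['at'],z); print(n,p,w2c(p))
for n,(u,v) in dict(bar_tl=(288,80),bar_bl=(288,170),tin=(321,220)).items():
    p=wworld(s,u,v,.093 if 'bar' in n else .068); print(n,p,w2c(p))
P=wcloud(s)
m=(P[...,2]>.087)&(P[...,2]<.1); 
v,u=np.nonzero(m); k=(v<240)&(u>270)&(u<310); Q=P[v[k],u[k]]; print(len(Q),np.median(Q,0),cv2.minAreaRect(Q[:,:2].astype(np.float32)))
m=(P[...,2]>.045)&(P[...,2]<.1); m[240:]=0; m[:,:250]=0; m[:,500:]=0
Q=P[m]; print(len(Q),cv2.minAreaRect(Q[:,:2].astype(np.float32)))
E
```

```text
cover_grip [0.47049587 0.05270337 0.083     ] [-0.04894279 -0.00147948]
cover_grip [ 0.43168949 -0.27868243  0.083     ] [-0.03194094 -0.33469625]
catch_top [0.47949075 0.15503622 0.083     ] [-0.0571398   0.10092037]
case [0.51790016 0.03764903 0.        ] [ 0.00030824 -0.00841744]
bar_tl [0.47278416 0.1021807  0.093     ] [-0.05493782  0.04768659]
bar_bl [0.45672009 0.0054537  0.093     ] [-0.05464589 -0.05036484]
tin [ 0.48584876 -0.06561343  0.068     ] [-0.01407336 -0.11557899]Traceback (most recent call last):
  File "<stdin>", line 7, in <module>
  File "h.py", line 44, in wcloud
    v,u=np.mgrid[:420,:560]; d=wray(s,u.ravel(),v.ravel()); d=d/np.maximum(-d[:,2:],.05)*s['z_map'].reshape(-1,1)
                               ~~~~^^^^^^^^^^^^^^^^^^^^^^^
  File "h.py", line 38, in wray
    a=np.array([u-s['cx'],v-s['cy']],float); rr=np.hypot(*a,axis=0) if a.ndim>1 else np.hypot(*a); th=rr/s['fx']
                                                ~~~~~~~~^^^^^^^^^^^
TypeError: hypot() got an unexpected keyword argument 'axis'
```

```bash
sed -i 's/np.hypot(\*a,axis=0) if a.ndim>1 else np.hypot(\*a)/np.hypot(a[0],a[1])/' h.py
```

{"fn": "play_rows", "kwargs": {
  "commands": [
    {"delta_rot":[0,0,0],"travel":[0.3,0.03,0.1],"gripper":0},
    {"delta_rot":[0,0,0],"travel":[0.45,0.03,0.5],"gripper":0},
    {"delta_rot":[0,0,0],"travel":[0.45,0.03,0.85],"gripper":0},
    {"delta_rot":[0,0,0],"travel":[0.45,0.03,1.0],"gripper":0},
    {"delta_rot":[0,0,0],"travel":[0.45,0.03,1.0],"gripper":0}
  ]
}}

```text
clock: 5.5
tool_pos: [0.4696, 0.0559, 0.1474]
eef_rot: [0.762, 0.647, -0.002, -0.001]
contact_force: [1.2, 0.1, -0.4]
opening: 0.499
```

{"fn": "play_rows", "kwargs": {
  "commands": [
    {"delta_rot":[0,0,0],"travel":[0,0,0.15],"gripper":0},
    {"delta_rot":[0,0,0],"travel":[0,0,0.3],"gripper":0},
    {"delta_rot":[0,0,0],"travel":[0,0,0.4],"gripper":0},
    {"delta_rot":[0,0,0],"travel":[0,0,0.46],"gripper":0},
    {"delta_rot":[0,0,0],"travel":[0,0,0.46],"gripper":0},
    {"delta_rot":[0,0,0],"travel":[0,0,0.46],"gripper":0}
  ]
}}

```text
clock: 6.25
tool_pos: [0.4712, 0.056, 0.0804]
eef_rot: [0.762, 0.647, 0.001, 0.0]
contact_force: [-0.5, 0.5, 1.0]
opening: 0.504
```

{"fn": "play_rows", "kwargs": {
  "commands": [
    {"delta_rot":[0,0,0],"travel":[0,0,0],"gripper":-1},
    {"delta_rot":[0,0,0],"travel":[0,0,0],"gripper":-1},
    {"delta_rot":[0,0,0],"travel":[0,0,0],"gripper":-1},
    {"delta_rot":[0,0,0],"travel":[0,0,0],"gripper":-1},
    {"delta_rot":[0,0,0],"travel":[0,0,0],"gripper":-1},
    {"delta_rot":[0,0,0],"travel":[0,0,0],"gripper":-1}
  ],
  "force": 20
}}

```text
clock: 7.0
tool_pos: [0.4712, 0.0559, 0.0799]
eef_rot: [0.762, 0.647, 0.0, 0.0]
contact_force: [2.8, -1.1, 2.4]
opening: 0.157
```

```bash
python3 -c "
from h import *
plan(c2w([.08,0]),.078)"
```

```text
t=7.00 pos [0.4712 0.0559 0.0799] F [ 2.8 -1.1  2.4] op 0.157 q7 -1.04 
 travel [-0.015  0.858  0.014] turn [ 0.0004 -0.      0.0013]
```

{"fn": "play_rows", "kwargs": {
  "commands": [
    {"delta_rot":[0,0,0],"travel":[0,0.1,0],"gripper":-1},
    {"delta_rot":[0,0,0],"travel":[0,0.25,0],"gripper":-1},
    {"delta_rot":[0,0,0],"travel":[0,0.4,0],"gripper":-1},
    {"delta_rot":[0,0,0],"travel":[0,0.55,0],"gripper":-1},
    {"delta_rot":[0,0,0],"travel":[0,0.7,0],"gripper":-1},
    {"delta_rot":[0,0,0],"travel":[0,0.8,0],"gripper":-1},
    {"delta_rot":[0,0,0],"travel":[0,0.87,0],"gripper":-1},
    {"delta_rot":[0,0,0],"travel":[0,0.87,0],"gripper":-1},
    {"delta_rot":[0,0,0],"travel":[0,0.87,0],"gripper":-1},
    {"delta_rot":[0,0,0],"travel":[0,0.87,0],"gripper":-1}
  ]
}}

```text
clock: 8.25
tool_pos: [0.5973, 0.0349, 0.0798]
eef_rot: [0.762, 0.647, -0.002, -0.001]
contact_force: [-3.2, 0.1, 7.5]
opening: 0.153
```

{"fn": "play_rows", "kwargs": {
  "commands": [
    {"delta_rot":[0,0,0],"travel":[0,0,0],"gripper":-0.3},
    {"delta_rot":[0,0,0],"travel":[0,0,0],"gripper":-0.3},
    {"delta_rot":[0,0,0],"travel":[0,0,0],"gripper":-0.3},
    {"delta_rot":[0,0,0],"travel":[0,0,-0.2],"gripper":-0.3},
    {"delta_rot":[0,0,0],"travel":[0,0,-0.6],"gripper":0},
    {"delta_rot":[0,0,0],"travel":[0,0,-1],"gripper":0.5},
    {"delta_rot":[0,0,0],"travel":[0.3,-0.3,-1],"gripper":0.5},
    {"delta_rot":[0,0,0],"travel":[0.8,-0.6,-1],"gripper":0.5},
    {"delta_rot":[0,0,0],"travel":[0.8,-0.6,-1],"gripper":0.5}
  ]
}}

```text
clock: 9.38
tool_pos: [0.528, 0.1721, 0.2303]
eef_rot: [0.76, 0.649, 0.001, -0.001]
contact_force: [-0.7, 0.0, -0.3]
opening: 0.756
```

Run:
```python
from h import *
s=viewer.snapshot('top'); save(s,'top1.png')
P=cloud(s)
for u,v in [(159,181),(164,229),(386,177)]:
    p=world(s,u,v,plane=.062); print(p, tins(s,[p[:2]])[0])
for d in viewer.pinpoint('top','cover_grip'): print(d['conf'],w2c(world(s,*d['at'],plane=.083)))
for n in ['tin_a_mid','tin_d_mid']:
  for d in viewer.pinpoint('top',n): p=world(s,*d['at'],plane=.03);print(n,d['conf'],p,w2c(p))
s=viewer.snapshot('wrist'); save(s,'w3.png')
plan([.4445,.325],.20)
```

```text
[0.58978018 0.35017396 0.062     ] (array([0.5981, 0.3537]), 0.0306, array([0.5959, 0.3506]), array([0.0522, 0.0635, 0.0691]), 291)
[0.44048962 0.3268687  0.062     ] (array([0.4466, 0.3267]), 0.0304, array([0.4445, 0.324 ]), array([0.0521, 0.0628, 0.0684]), 305)
[ 0.60666012 -0.34651572  0.062     ] (array([ 0.6134, -0.3499]), 0.0307, array([ 0.6104, -0.3481]), array([0.0512, 0.0624, 0.068 ]), 298)
0.85 [ 0.07841354 -0.001149  ]
tin_a_mid 0.74 [0.44762813 0.32112271 0.03      ] [-0.11625425  0.25936731]
tin_a_mid 0.41 [0.29774804 0.41446186 0.03      ] [-0.27960148  0.32640402]
tin_a_mid 0.35 [ 0.38223025 -0.59262155  0.03      ] [-0.02835231 -0.65248724]
tin_a_mid 0.34 [0.58891224 0.34785232 0.03      ] [0.01859365 0.30928437]
t=9.62 pos [0.5307 0.1659 0.2294] F [-0.  -1.1 -0.2] op 0.748 q7 -0.96 
 travel [ 0.952 -0.741  0.194] turn [0.0001 0.0005 0.0008]
```

View pics/w3.png

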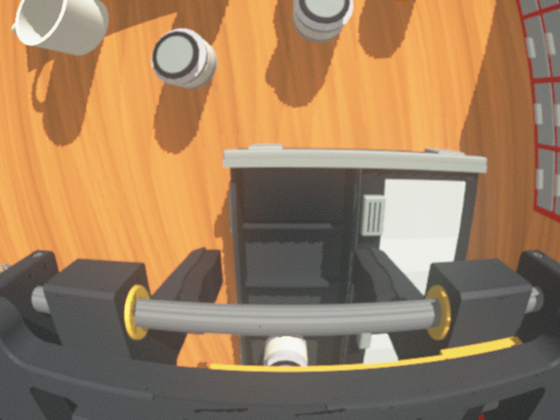

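The cover is back, three bays are empty, and the tin is in the right bay. Two tins show at (182,55) and (323,12). I'll pick the nearer left one.

{"fn": "play_rows", "kwargs": {
  "commands": [
    {"delta_rot":[0,0,0],"travel":[0.35,-0.25,0],"gripper":0.75},
    {"delta_rot":[0,0,0],"travel":[0.7,-0.5,0],"gripper":0.75},
    {"delta_rot":[0,0,0],"travel":[0.95,-0.72,0.1],"gripper":0.75},
    {"delta_rot":[0,0,0],"travel":[0.95,-0.72,0.4],"gripper":0.75},
    {"delta_rot":[0,0,0],"travel":[0.95,-0.72,0.4],"gripper":0.75},
    {"delta_rot":[0,0,0],"travel":[0.95,-0.72,0.4],"gripper":0.75}
  ]
}}

```text
clock: 10.38
tool_pos: [0.4484, 0.3246, 0.1704]
eef_rot: [0.763, 0.646, 0.0, 0.001]
contact_force: [-0.3, 0.1, -0.4]
opening: 0.874
```

Run:
```python
from h import *
s=viewer.snapshot('top'); print(tins(s,[(.4455,.3255)]))
plan([.4455,.3255],.03)
```

```text
[(array([0, 0]), 0, None, None, 0)]
t=10.43 pos [0.4485 0.3251 0.1709] F [ 0.7 -0.3  1. ] op 0.875 q7 -1.33 
 travel [-0.002 -0.022  0.939] turn [ 0.0006 -0.0003  0.0004]
```

{"fn": "play_rows", "kwargs": {
  "commands": [
    {"delta_rot":[0,0,0],"travel":[0,-0.02,0.3],"gripper":0.75},
    {"delta_rot":[0,0,0],"travel":[0,-0.02,0.6],"gripper":0.75},
    {"delta_rot":[0,0,0],"travel":[0,-0.02,0.8],"gripper":0.75},
    {"delta_rot":[0,0,0],"travel":[0,-0.02,0.93],"gripper":0.75},
    {"delta_rot":[0,0,0],"travel":[0,-0.02,0.93],"gripper":0.75},
    {"delta_rot":[0,0,0],"travel":[0,-0.02,0.93],"gripper":0},
    {"delta_rot":[0,0,0],"travel":[0,-0.02,0.93],"gripper":0},
    {"delta_rot":[0,0,0],"travel":[0,-0.02,0.93],"gripper":0},
    {"delta_rot":[0,0,0],"travel":[0,-0.02,0.93],"gripper":0}
  ],
  "force": 40
}}

```text
clock: 11.55
tool_pos: [0.4447, 0.3269, 0.0315]
eef_rot: [0.762, 0.647, 0.001, 0.0]
contact_force: [1.2, -0.7, 6.9]
opening: 0.676
```

{"fn": "play_rows", "kwargs": {
  "commands": [
    {"delta_rot":[0,0,0],"travel":[0,0,-0.2],"gripper":0},
    {"delta_rot":[0,0,0],"travel":[0,0,-0.5],"gripper":0},
    {"delta_rot":[0,0,0],"travel":[0,0,-0.8],"gripper":0},
    {"delta_rot":[0,0,0],"travel":[0,0,-0.9],"gripper":0},
    {"delta_rot":[0,0,0],"travel":[0,0,-0.9],"gripper":0}
  ]
}}

```text
clock: 12.18
tool_pos: [0.4439, 0.3263, 0.1655]
eef_rot: [0.762, 0.647, 0.001, 0.0]
contact_force: [-0.0, -0.3, -3.2]
opening: 0.669
```

Run:
```python
from h import *
plan(c2w([.001,.114]),.165)
s=viewer.snapshot('wrist'); save(s,'w4.png')
```

```text
t=12.18 pos [0.4439 0.3263 0.1655] F [-0.  -0.3 -3.2] op 0.669 q7 -1.35 
 travel [-1.003  0.808  0.003] turn [ 0.0003 -0.0002  0.0013]
```

View pics/w4.png

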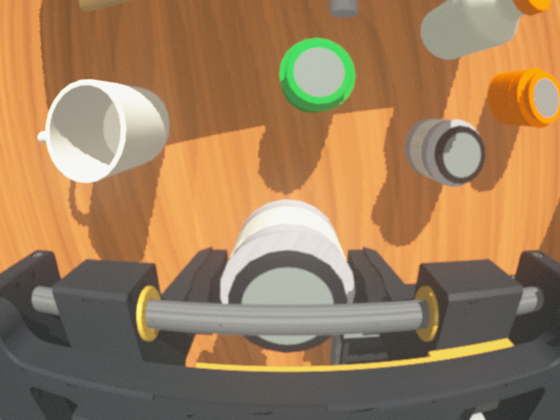

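The tin is held (opening 59 mm, about 3 N of weight). I'll take it to the leftmost bay.

{"fn": "play_rows", "kwargs": {
  "commands": [
    {"delta_rot":[0,0,0],"travel":[-0.2,0.16,0],"gripper":0},
    {"delta_rot":[0,0,0],"travel":[-0.5,0.4,0],"gripper":0},
    {"delta_rot":[0,0,0],"travel":[-0.8,0.65,0],"gripper":0},
    {"delta_rot":[0,0,0],"travel":[-1.0,0.81,0],"gripper":0},
    {"delta_rot":[0,0,0],"travel":[-1.0,0.81,0],"gripper":0},
    {"delta_rot":[0,0,0],"travel":[-1.0,0.81,0],"gripper":0},
    {"delta_rot":[0,0,0],"travel":[-1.0,0.81,0],"gripper":0}
  ]
}}

```text
clock: 13.1
tool_pos: [0.538, 0.1605, 0.1646]
eef_rot: [0.761, 0.648, -0.0, -0.001]
contact_force: [0.0, 0.2, -1.5]
opening: 0.67
```

Run:
```python
from h import *
plan(c2w([.001,.113]),.0375)
s=viewer.snapshot('wrist'); save(s,'w5.png')
```

```text
t=13.10 pos [0.538  0.1605 0.1646] F [ 0.   0.2 -1.5] op 0.670 q7 -1.03 
 travel [-0.021  0.01   0.847] turn [-0.0005 -0.0001  0.0024]
```

View pics/w5.png

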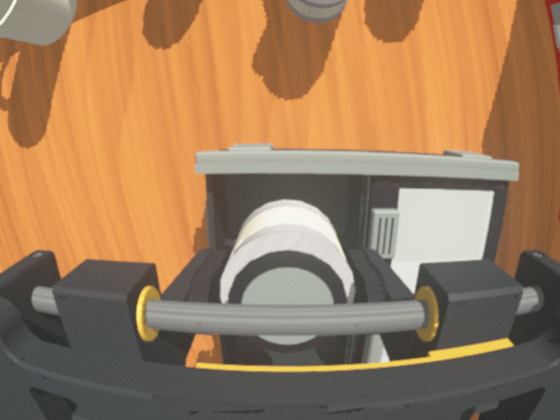

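The tin is centred over the left bay: the well spans columns 208–368 and the tin sits at 288. Lowering it now.

{"fn": "play_rows", "kwargs": {
  "commands": [
    {"delta_rot":[0,0,0],"travel":[-0.02,0.01,0.25],"gripper":0},
    {"delta_rot":[0,0,0],"travel":[-0.02,0.01,0.45],"gripper":0},
    {"delta_rot":[0,0,0],"travel":[-0.02,0.01,0.65],"gripper":0},
    {"delta_rot":[0,0,0],"travel":[-0.02,0.01,0.78],"gripper":0},
    {"delta_rot":[0,0,0],"travel":[-0.02,0.01,0.84],"gripper":0},
    {"delta_rot":[0,0,0],"travel":[-0.02,0.01,0.84],"gripper":0},
    {"delta_rot":[0,0,0],"travel":[-0.02,0.01,0.84],"gripper":0}
  ]
}}

```text
clock: 14.02
tool_pos: [0.5407, 0.156, 0.04]
eef_rot: [0.762, 0.647, 0.001, 0.0]
contact_force: [0.7, 0.1, -2.9]
opening: 0.672
```

```bash
python3 -c "
from h import *
plan(c2w([.001,.113]),.0375)"
```

```text
t=14.03 pos [0.5407 0.156  0.04  ] F [ 0.7  0.1 -2.9] op 0.672 q7 -1.15 
 travel [ 0.006 -0.013  0.017] turn [ 0.0004 -0.0003  0.0015]
```

{"fn": "play_rows", "kwargs": {
  "commands": [
    {"delta_rot":[0,0,0],"travel":[0,-0.01,0.02],"gripper":0},
    {"delta_rot":[0,0,0],"travel":[0,-0.01,0.02],"gripper":0.6},
    {"delta_rot":[0,0,0],"travel":[0,-0.01,0.02],"gripper":0.6},
    {"delta_rot":[0,0,0],"travel":[0,-0.01,0.02],"gripper":0.6},
    {"delta_rot":[0,0,0],"travel":[0,-0.01,-0.15],"gripper":0.6},
    {"delta_rot":[0,0,0],"travel":[0,-0.01,-0.4],"gripper":0.6},
    {"delta_rot":[0,0,0],"travel":[0,-0.01,-0.5],"gripper":-1},
    {"delta_rot":[0,0,0],"travel":[0,-0.01,-0.5],"gripper":-1},
    {"delta_rot":[0,0,0],"travel":[0,-0.01,-0.5],"gripper":-1},
    {"delta_rot":[0,0,0],"travel":[0,-0.01,-0.5],"gripper":-1},
    {"delta_rot":[0,0,0],"travel":[0,-0.01,-0.5],"gripper":-1},
    {"delta_rot":[0,0,0],"travel":[0,-0.01,-0.5],"gripper":-1}
  ]
}}

```text
clock: 15.52
tool_pos: [0.5386, 0.1558, 0.1138]
eef_rot: [0.762, 0.647, -0.0, -0.0]
contact_force: [0.4, -0.9, 0.6]
opening: 0.147
```

Run:
```python
from h import *
plan(c2w([.001,.113]),.064)
s=viewer.snapshot('wrist'); save(s,'w6.png')
```

```text
t=15.53 pos [0.5386 0.1558 0.1138] F [ 0.4 -0.9  0.6] op 0.147 q7 -1.08 
 travel [0.01  0.    0.332] turn [-0.0002  0.0001  0.0015]
```

View pics/w6.png

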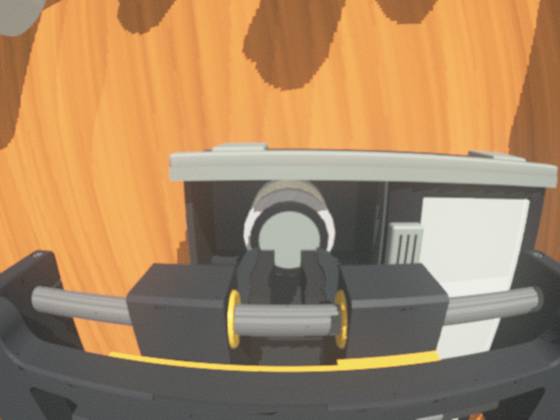

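The tin stands upright in the left bay, with the closing fingers above its lid. Pressing now, stepwise.

{"fn": "play_rows", "kwargs": {
  "commands": [
    {"delta_rot":[0,0,0],"travel":[0,0,0.1],"gripper":-1},
    {"delta_rot":[0,0,0],"travel":[0,0,0.2],"gripper":-1},
    {"delta_rot":[0,0,0],"travel":[0,0,0.27],"gripper":-1},
    {"delta_rot":[0,0,0],"travel":[0,0,0.3],"gripper":-1},
    {"delta_rot":[0,0,0],"travel":[0,0,0.33],"gripper":-1},
    {"delta_rot":[0,0,0],"travel":[0,0,0.33],"gripper":-1},
    {"delta_rot":[0,0,0],"travel":[0,0,0.33],"gripper":-1}
  ]
}}

```text
clock: 16.45
tool_pos: [0.5388, 0.1558, 0.0645]
eef_rot: [0.762, 0.647, 0.0, -0.0]
contact_force: [0.3, -0.0, -0.1]
opening: 0.006
```

{"fn": "play_rows", "kwargs": {
  "commands": [
    {"delta_rot":[0,0,0],"travel":[0,0,0.01],"gripper":-1},
    {"delta_rot":[0,0,0],"travel":[0,0,0.02],"gripper":-1},
    {"delta_rot":[0,0,0],"travel":[0,0,0.02],"gripper":-1},
    {"delta_rot":[0,0,0],"travel":[0,0,0.02],"gripper":-1}
  ]
}}

```text
clock: 16.95
tool_pos: [0.5389, 0.1558, 0.0643]
eef_rot: [0.762, 0.647, 0.001, 0.001]
contact_force: [-6.2, -2.6, 24.1]
opening: 0.006
```

{"fn": "play_rows", "kwargs": {
  "commands": [
    {"delta_rot":[0,0,0],"travel":[0,0,-0.2],"gripper":-1},
    {"delta_rot":[0,0,0],"travel":[0,0,-0.5],"gripper":0.7},
    {"delta_rot":[0,0,0],"travel":[0,0,-0.9],"gripper":0.7},
    {"delta_rot":[0,0,0],"travel":[0.1,0,-0.95],"gripper":0.7},
    {"delta_rot":[0,0,0],"travel":[0.4,0,-0.95],"gripper":0.7},
    {"delta_rot":[0,0,0],"travel":[0.7,0.1,-0.95],"gripper":0.7},
    {"delta_rot":[0,0,0],"travel":[0.7,0.1,-0.95],"gripper":0.7},
    {"delta_rot":[0,0,0],"travel":[0.7,0.1,-0.95],"gripper":0.7}
  ]
}}

```text
clock: 17.95
tool_pos: [0.5698, 0.2561, 0.2029]
eef_rot: [0.762, 0.647, -0.001, 0.0]
contact_force: [0.1, -0.6, 0.3]
opening: 0.774
```

Run:
```python
from h import *
s=viewer.snapshot('wrist'); save(s,'w7.png')
P=wcloud(s)
for c in [(.597,.352)]:
    m=(np.hypot(P[...,0]-c[0],P[...,1]-c[1])<.06)&(P[...,2]>.045)&(P[...,2]<.085); m[240:]=0
    Q=P[m]; print(len(Q), len(Q) and (cv2.minEnclosingCircle(Q[:,:2].astype(np.float32)),np.percentile(Q[:,2],[10,50,90])))
s=viewer.snapshot('top'); print(tins(s,[(.597,.352),(.612,-.349)]))
plan([.597,.352],.03)
```

```text
3367 (((0.594763457775116, 0.35174450278282166), 0.03009982220828533), array([0.05407471, 0.06519861, 0.06637459]))
[(array([0.5953, 0.368 ]), 0.0201, array([0.5972, 0.3669]), array([0.0581, 0.0647, 0.0696]), 87), (array([ 0.6135, -0.351 ]), 0.031, array([ 0.6103, -0.3484]), array([0.0518, 0.0629, 0.0678]), 296)]
t=18.05 pos [0.5702 0.2552 0.2034] F [ 1.  -0.  -0.3] op 0.846 q7 -1.07 
 travel [0.669 0.072 1.154] turn [-0.0003  0.0008  0.0011]
```

{"fn": "play_rows", "kwargs": {
  "commands": [
    {"delta_rot":[0,0,0],"travel":[0.35,0.06,0],"gripper":0.7},
    {"delta_rot":[0,0,0],"travel":[0.67,0.06,0],"gripper":0.7},
    {"delta_rot":[0,0,0],"travel":[0.67,0.06,0.1],"gripper":0.7},
    {"delta_rot":[0,0,0],"travel":[0.67,0.06,0.4],"gripper":0.7},
    {"delta_rot":[0,0,0],"travel":[0.67,0.06,0.7],"gripper":0.7},
    {"delta_rot":[0,0,0],"travel":[0.67,0.06,0.8],"gripper":0.7},
    {"delta_rot":[0,0,0],"travel":[0.67,0.06,0.8],"gripper":0.7}
  ]
}}

```text
clock: 18.92
tool_pos: [0.5956, 0.3532, 0.0836]
eef_rot: [0.763, 0.647, -0.001, 0.0]
contact_force: [1.1, 0.5, 0.3]
opening: 0.846
```

{"fn": "play_rows", "kwargs": {
  "commands": [
    {"delta_rot":[0,0,0],"travel":[0,0,0.15],"gripper":0.7},
    {"delta_rot":[0,0,0],"travel":[0,0,0.3],"gripper":0.7},
    {"delta_rot":[0,0,0],"travel":[0,0,0.35],"gripper":0.7},
    {"delta_rot":[0,0,0],"travel":[0,0,0.35],"gripper":0.7},
    {"delta_rot":[0,0,0],"travel":[0,0,0.35],"gripper":0},
    {"delta_rot":[0,0,0],"travel":[0,0,0.35],"gripper":0},
    {"delta_rot":[0,0,0],"travel":[0,0,0.35],"gripper":0},
    {"delta_rot":[0,0,0],"travel":[0,0,0.35],"gripper":0}
  ]
}}

```text
clock: 19.92
tool_pos: [0.5964, 0.355, 0.0325]
eef_rot: [0.762, 0.647, 0.001, 0.0]
contact_force: [1.2, 0.9, 3.1]
opening: 0.674
```

{"fn": "play_rows", "kwargs": {
  "commands": [
    {"delta_rot":[0,0,0],"travel":[0,0,-0.2],"gripper":0},
    {"delta_rot":[0,0,0],"travel":[0,0,-0.5],"gripper":0},
    {"delta_rot":[0,0,0],"travel":[0,0,-0.8],"gripper":0},
    {"delta_rot":[0,0,0],"travel":[0,0,-0.9],"gripper":0},
    {"delta_rot":[0,0,0],"travel":[0,0,-0.9],"gripper":0}
  ]
}}

```text
clock: 20.55
tool_pos: [0.5957, 0.3544, 0.1665]
eef_rot: [0.762, 0.647, -0.0, 0.0]
contact_force: [-0.2, 0.2, -1.8]
opening: 0.672
```

Run:
```python
from h import *
plan(c2w([.001,.038]),.165)
```

```text
t=20.55 pos [0.5957 0.3544 0.1665] F [-0.2  0.2 -1.8] op 0.672 q7 -1.13 
 travel [-1.859 -0.163  0.011] turn [0.0001 0.0001 0.0015]
```

{"fn": "play_rows", "kwargs": {
  "commands": [
    {"delta_rot":[0,0,0],"travel":[-0.25,0,0],"gripper":0},
    {"delta_rot":[0,0,0],"travel":[-0.6,-0.1,0],"gripper":0},
    {"delta_rot":[0,0,0],"travel":[-0.93,-0.16,0],"gripper":0}
  ]
}}

```text
clock: 20.92
tool_pos: [0.5469, 0.2183, 0.164]
eef_rot: [0.762, 0.647, -0.003, -0.0]
contact_force: [0.7, -0.1, -2.2]
opening: 0.673
```

{"fn": "play_rows", "kwargs": {
  "commands": [
    {"delta_rot":[0,0,0],"travel":[-0.35,0,0],"gripper":0},
    {"delta_rot":[0,0,0],"travel":[-0.7,0,0],"gripper":0},
    {"delta_rot":[0,0,0],"travel":[-0.93,0,0],"gripper":0},
    {"delta_rot":[0,0,0],"travel":[-0.93,0,0],"gripper":0},
    {"delta_rot":[0,0,0],"travel":[-0.93,0,0],"gripper":0},
    {"delta_rot":[0,0,0],"travel":[-0.93,0,0],"gripper":0}
  ]
}}

```text
clock: 21.68
tool_pos: [0.5265, 0.0848, 0.1661]
eef_rot: [0.762, 0.648, 0.0, -0.001]
contact_force: [-1.1, 0.5, -2.4]
opening: 0.672
```

Run:
```python
from h import *
plan(c2w([.001,.038]),.0385)
```

```text
t=21.68 pos [0.5265 0.0848 0.1661] F [-1.1  0.5 -2.4] op 0.672 q7 -0.95 
 travel [-0.011  0.001  0.851] turn [-0.0003 -0.0003  0.0022]
```

{"fn": "play_rows", "kwargs": {
  "commands": [
    {"delta_rot":[0,0,0],"travel":[-0.01,0,0.25],"gripper":0},
    {"delta_rot":[0,0,0],"travel":[-0.01,0,0.45],"gripper":0},
    {"delta_rot":[0,0,0],"travel":[-0.01,0,0.65],"gripper":0},
    {"delta_rot":[0,0,0],"travel":[-0.01,0,0.8],"gripper":0},
    {"delta_rot":[0,0,0],"travel":[-0.01,0,0.855],"gripper":0},
    {"delta_rot":[0,0,0],"travel":[-0.01,0,0.86],"gripper":0},
    {"delta_rot":[0,0,0],"travel":[-0.01,0,0.86],"gripper":0},
    {"delta_rot":[0,0,0],"travel":[-0.01,0,0.86],"gripper":0}
  ]
}}

```text
clock: 22.68
tool_pos: [0.527, 0.0821, 0.038]
eef_rot: [0.762, 0.647, 0.001, 0.0]
contact_force: [0.3, 0.6, -1.0]
opening: 0.674
```

{"fn": "play_rows", "kwargs": {
  "commands": [
    {"delta_rot":[0,0,0],"travel":[0,0,0],"gripper":0.6},
    {"delta_rot":[0,0,0],"travel":[0,0,0],"gripper":0.6},
    {"delta_rot":[0,0,0],"travel":[0,0,0],"gripper":0.6},
    {"delta_rot":[0,0,0],"travel":[0,0,-0.15],"gripper":0.6},
    {"delta_rot":[0,0,0],"travel":[0,0,-0.4],"gripper":0.6},
    {"delta_rot":[0,0,0],"travel":[0,0,-0.5],"gripper":-1},
    {"delta_rot":[0,0,0],"travel":[0,0,-0.5],"gripper":-1},
    {"delta_rot":[0,0,0],"travel":[0,0,-0.5],"gripper":-1},
    {"delta_rot":[0,0,0],"travel":[0,0,-0.5],"gripper":-1},
    {"delta_rot":[0,0,0],"travel":[0,0,-0.5],"gripper":-1},
    {"delta_rot":[0,0,0],"travel":[0,0,-0.5],"gripper":-1},
    {"delta_rot":[0,0,0],"travel":[0,0,-0.5],"gripper":-1}
  ]
}}

```text
clock: 24.18
tool_pos: [0.5265, 0.0818, 0.1126]
eef_rot: [0.762, 0.647, -0.0, -0.0]
contact_force: [0.7, -0.8, 0.3]
opening: 0.032
```

Run:
```python
from h import *
plan(c2w([.001,.038]),.064)
s=viewer.snapshot('wrist'); save(s,'w8.png')
```

```text
t=24.18 pos [0.5265 0.0818 0.1126] F [ 0.7 -0.8  0.3] op 0.032 q7 -1.02 
 travel [ 0.01  -0.003  0.324] turn [-0.0001  0.      0.0015]
```

View pics/w8.png

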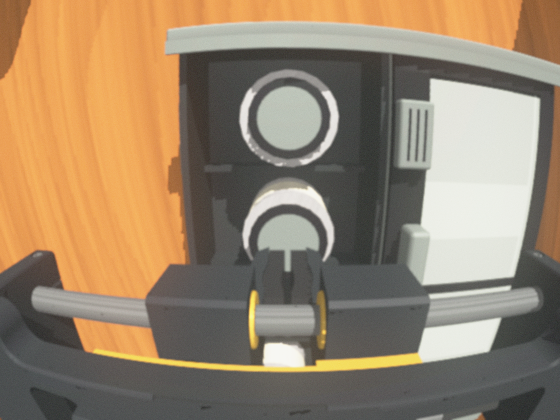

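The first tin, at (289,118), has its lid down. The second stands in the next bay at (288,225). I'll press it.

{"fn": "play_rows", "kwargs": {
  "commands": [
    {"delta_rot":[0,0,0],"travel":[0,0,0.1],"gripper":-1},
    {"delta_rot":[0,0,0],"travel":[0,0,0.2],"gripper":-1},
    {"delta_rot":[0,0,0],"travel":[0,0,0.27],"gripper":-1},
    {"delta_rot":[0,0,0],"travel":[0,0,0.3],"gripper":-1},
    {"delta_rot":[0,0,0],"travel":[0,0,0.32],"gripper":-1},
    {"delta_rot":[0,0,0],"travel":[0,0,0.33],"gripper":-1},
    {"delta_rot":[0,0,0],"travel":[0,0,0.34],"gripper":-1},
    {"delta_rot":[0,0,0],"travel":[0,0,0.34],"gripper":-1},
    {"delta_rot":[0,0,0],"travel":[0,0,0.34],"gripper":-1}
  ]
}}

```text
clock: 25.35
tool_pos: [0.5259, 0.0816, 0.0642]
eef_rot: [0.762, 0.647, -0.0, 0.001]
contact_force: [-7.2, -2.0, 30.2]
opening: 0.005
```

Run:
```python
from h import *
plan(c2w([.001,-.114]),.114)
```

```text
t=25.35 pos [0.5259 0.0816 0.0642] F [-7.2 -2.  30.2] op 0.005 q7 -1.09 
 travel [-1.002 -0.004 -0.33 ] turn [0.0004 0.0006 0.0016]
```

{"fn": "play_rows", "kwargs": {
  "commands": [
    {"delta_rot":[0,0,0],"travel":[0,0,-0.2],"gripper":-1},
    {"delta_rot":[0,0,0],"travel":[0,0,-0.6],"gripper":-1},
    {"delta_rot":[0,0,0],"travel":[0,0,-1.0],"gripper":0.7},
    {"delta_rot":[0,0,0],"travel":[-0.35,0,-1.0],"gripper":0.7},
    {"delta_rot":[0,0,0],"travel":[-0.7,0,-1.0],"gripper":0.7},
    {"delta_rot":[0,0,0],"travel":[-0.95,0,-1.0],"gripper":0.7}
  ]
}}

```text
clock: 26.1
tool_pos: [0.5027, -0.0616, 0.2113]
eef_rot: [0.763, 0.646, -0.001, 0.0]
contact_force: [-0.5, 0.3, -0.4]
opening: 0.434
```

{"fn": "play_rows", "kwargs": {
  "commands": [
    {"delta_rot":[0,0,0],"travel":[-0.3,0.2,0],"gripper":0.7},
    {"delta_rot":[0,0,0],"travel":[-0.6,0.5,0],"gripper":0.7},
    {"delta_rot":[0,0,0],"travel":[-0.85,0.8,0],"gripper":0.7},
    {"delta_rot":[0,0,0],"travel":[-0.85,0.8,0],"gripper":0.7},
    {"delta_rot":[0,0,0],"travel":[-0.85,0.8,0],"gripper":0.7}
  ]
}}

```text
clock: 26.72
tool_pos: [0.6005, -0.2031, 0.2109]
eef_rot: [0.762, 0.648, -0.0, -0.001]
contact_force: [-0.6, 0.3, -0.4]
opening: 0.852
```

Run:
```python
from h import *
s=viewer.snapshot('wrist'); save(s,'w9.png')
P=wcloud(s)
c=c2w([0,-.114]); m=(np.hypot(P[...,0]-c[0],P[...,1]-c[1])<.07)&(P[...,2]>.055)&(P[...,2]<.085); m[235:]=0
q=P[m]; qc=(q[:,:2]-O)@A2; q=q[(abs(qc[:,0])<.05)&(qc[:,1]>-.152)]
if len(q): (x,y),rr=cv2.minEnclosingCircle(q[:,:2].astype(np.float32)); print('in-case',len(q),x,y,rr,w2c([x,y]),np.percentile(q[:,2],[10,50,90]))
s=viewer.snapshot('top'); print(tins(s,[(.612,-.35)])); save(s,'top9.png')
P=cloud(s)
for yc in (-.114,-.038,.038,.114):
    qc=(P[...,:2]-O)@A2; m=(abs(qc[...,0])<.05)&(abs(qc[...,1]-yc)<.036)&(P[...,2]>.05)&(P[...,2]<.085); q=P[m]
    if len(q)>20: (x,y),rr=cv2.minEnclosingCircle(q[:,:2].astype(np.float32)); print(yc,len(q),rr,w2c([x,y]),np.percentile(q[:,2],[10,50,90]))
plan([.612,-.35],.03)
```

```text
in-case 2651 0.4866596758365631 -0.0674378052353859 0.030357861891388893 [-0.01296955 -0.11724258] [0.06003897 0.06663436 0.06790313]
[(array([0, 0]), 0, None, None, 0)]
-0.114 298 0.03015901893377304 [-0.00925839 -0.11438619] [0.05847949 0.06509656 0.06974091]
0.038 300 0.030305756255984306 [0.00329584 0.03585104] [0.05752757 0.06305398 0.06799394]
0.114 289 0.02987537905573845 [-0.02276438  0.10866035] [0.0575634  0.06295728 0.06727625]
t=26.82 pos [ 0.6004 -0.2022  0.2116] F [ 1.1 -0.2  0.4] op 0.851 q7 -0.36 
 travel [-0.961  0.235  1.21 ] turn [-0.0004 -0.0002  0.0024]
```

View pics/w9.png

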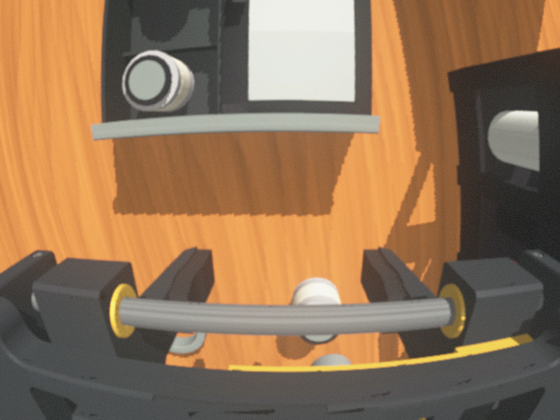

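The in-case tin is at (155,82), slightly front of centre, and its lid looks part proud. The bench tin shows between the fingers at about (318,310). The top view puts the first placed tin 23 mm forward in its bay. I'll check both positions.

Run:
```python
from h import *
s=viewer.snapshot('wrist')
print(wworld(s,318,293,.055),wworld(s,320,328,.066))
for d in viewer.pinpoint('wrist','tin_a_mid')+viewer.outline_of('wrist','tin_a_mid'): p=wworld(s,*d['at'],.03); print(d['conf'],d['at'],p,w2c(p))
s=viewer.snapshot('top'); a=s['color'][150:270,190:310,::-1]; b=s['color'][150:270,330:450,::-1]
cv2.imwrite('pics/c1.png',cv2.resize(np.hstack([a,b]),(800,400),interpolation=cv2.INTER_CUBIC))
```

```text
[ 0.61381682 -0.31314435  0.055     ] [ 0.61056395 -0.35228069  0.066     ]
```

View pics/c1.png

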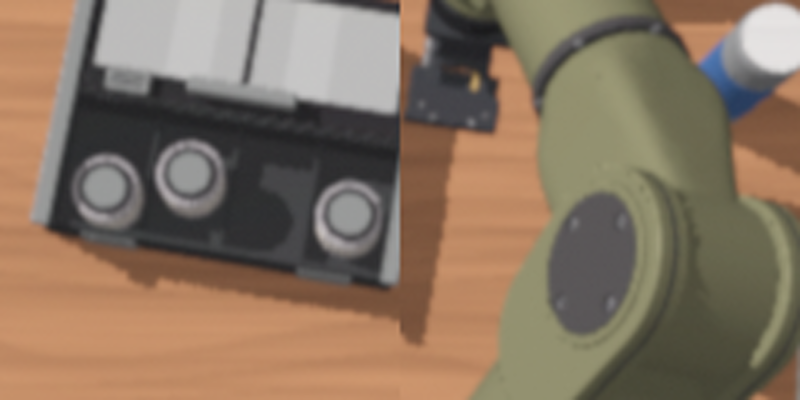

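The first tin was knocked toward the front of its bay but is upright and within limits. The bench tin hasn't moved, so I'll pick it.

{"fn": "play_rows", "kwargs": {
  "commands": [
    {"delta_rot":[0,0,0],"travel":[-0.35,0.1,0],"gripper":0.7},
    {"delta_rot":[0,0,0],"travel":[-0.7,0.23,0],"gripper":0.7},
    {"delta_rot":[0,0,0],"travel":[-0.96,0.23,0.05],"gripper":0.7},
    {"delta_rot":[0,0,0],"travel":[-0.96,0.23,0.4],"gripper":0.7},
    {"delta_rot":[0,0,0],"travel":[-0.96,0.23,0.75],"gripper":0.7},
    {"delta_rot":[0,0,0],"travel":[-0.96,0.23,0.85],"gripper":0.7},
    {"delta_rot":[0,0,0],"travel":[-0.96,0.23,0.85],"gripper":0.7}
  ]
}}

```text
clock: 27.9
tool_pos: [0.612, -0.3514, 0.0843]
eef_rot: [0.762, 0.647, -0.0, -0.0]
contact_force: [0.2, 0.4, 0.5]
opening: 0.846
```

{"fn": "play_rows", "kwargs": {
  "commands": [
    {"delta_rot":[0,0,0],"travel":[0,0,0.15],"gripper":0.7},
    {"delta_rot":[0,0,0],"travel":[0,0,0.3],"gripper":0.7},
    {"delta_rot":[0,0,0],"travel":[0,0,0.35],"gripper":0.7},
    {"delta_rot":[0,0,0],"travel":[0,0,0.35],"gripper":0.7},
    {"delta_rot":[0,0,0],"travel":[0,0,0.35],"gripper":0},
    {"delta_rot":[0,0,0],"travel":[0,0,0.35],"gripper":0},
    {"delta_rot":[0,0,0],"travel":[0,0,0.35],"gripper":0},
    {"delta_rot":[0,0,0],"travel":[0,0,0.35],"gripper":0}
  ]
}}

```text
clock: 28.9
tool_pos: [0.6124, -0.352, 0.0325]
eef_rot: [0.762, 0.647, 0.0, 0.001]
contact_force: [-0.9, 0.5, 3.7]
opening: 0.674
```

{"fn": "play_rows", "kwargs": {
  "commands": [
    {"delta_rot":[0,0,0],"travel":[0,0,-0.2],"gripper":0},
    {"delta_rot":[0,0,0],"travel":[0,0,-0.5],"gripper":0},
    {"delta_rot":[0,0,0],"travel":[0,0,-0.8],"gripper":0},
    {"delta_rot":[0,0,0],"travel":[0,0,-0.9],"gripper":0},
    {"delta_rot":[0,0,0],"travel":[0,0,-0.9],"gripper":0}
  ]
}}

```text
clock: 29.52
tool_pos: [0.6116, -0.352, 0.1665]
eef_rot: [0.762, 0.647, -0.0, 0.0]
contact_force: [-0.7, 0.6, -2.6]
opening: 0.671
```

Run:
```python
from h import *
plan(c2w([.001,-.038]),.165)
```

```text
t=29.52 pos [ 0.6116 -0.352   0.1665] F [-0.7  0.6 -2.6] op 0.671 q7 -0.12 
 travel [ 2.264 -1.035  0.009] turn [0.     0.0002 0.0014]
```

{"fn": "play_rows", "kwargs": {
  "commands": [
    {"delta_rot":[0,0,0],"travel":[0.2,-0.1,0],"gripper":0},
    {"delta_rot":[0,0,0],"travel":[0.5,-0.25,0],"gripper":0},
    {"delta_rot":[0,0,0],"travel":[0.75,-0.35,0],"gripper":0}
  ]
}}

```text
clock: 29.9
tool_pos: [0.5757, -0.2303, 0.1639]
eef_rot: [0.762, 0.647, -0.001, -0.002]
contact_force: [0.7, -0.1, -1.8]
opening: 0.676
```

{"fn": "play_rows", "kwargs": {
  "commands": [
    {"delta_rot":[0,0,0],"travel":[0.3,-0.15,0],"gripper":0},
    {"delta_rot":[0,0,0],"travel":[0.6,-0.3,0],"gripper":0},
    {"delta_rot":[0,0,0],"travel":[0.8,-0.4,0],"gripper":0}
  ]
}}

```text
clock: 30.28
tool_pos: [0.5361, -0.1016, 0.1646]
eef_rot: [0.761, 0.648, -0.001, -0.002]
contact_force: [0.5, 1.0, -1.5]
opening: 0.67
```

{"fn": "play_rows", "kwargs": {
  "commands": [
    {"delta_rot":[0,0,0],"travel":[0.3,-0.15,0],"gripper":0},
    {"delta_rot":[0,0,0],"travel":[0.6,-0.28,0],"gripper":0},
    {"delta_rot":[0,0,0],"travel":[0.71,-0.28,0],"gripper":0},
    {"delta_rot":[0,0,0],"travel":[0.71,-0.28,0],"gripper":0},
    {"delta_rot":[0,0,0],"travel":[0.71,-0.28,0],"gripper":0},
    {"delta_rot":[0,0,0],"travel":[0.71,-0.28,0],"gripper":0}
  ]
}}

```text
clock: 31.02
tool_pos: [0.5143, 0.0057, 0.1662]
eef_rot: [0.763, 0.646, -0.001, 0.0]
contact_force: [0.5, 0.8, -2.2]
opening: 0.671
```

Run:
```python
from h import *
plan(c2w([.001,-.038]),.0385)
```

```text
t=31.02 pos [0.5143 0.0057 0.1662] F [ 0.5  0.8 -2.2] op 0.671 q7 -0.85 
 travel [ 0.018 -0.007  0.852] turn [-0.0002  0.0004  0.0005]
```

{"fn": "play_rows", "kwargs": {
  "commands": [
    {"delta_rot":[0,0,0],"travel":[0.01,0,0.25],"gripper":0},
    {"delta_rot":[0,0,0],"travel":[0.01,0,0.45],"gripper":0},
    {"delta_rot":[0,0,0],"travel":[0.01,0,0.65],"gripper":0},
    {"delta_rot":[0,0,0],"travel":[0.01,0,0.8],"gripper":0},
    {"delta_rot":[0,0,0],"travel":[0.01,0,0.855],"gripper":0},
    {"delta_rot":[0,0,0],"travel":[0.01,0,0.86],"gripper":0},
    {"delta_rot":[0,0,0],"travel":[0.01,0,0.86],"gripper":0},
    {"delta_rot":[0,0,0],"travel":[0.01,0,0.86],"gripper":0}
  ]
}}

```text
clock: 32.02
tool_pos: [0.5151, 0.009, 0.0381]
eef_rot: [0.763, 0.647, 0.0, 0.0]
contact_force: [0.1, 0.1, -2.3]
opening: 0.673
```

{"fn": "play_rows", "kwargs": {
  "commands": [
    {"delta_rot":[0,0,0],"travel":[0,0,0],"gripper":0.6},
    {"delta_rot":[0,0,0],"travel":[0,0,0],"gripper":0.6},
    {"delta_rot":[0,0,0],"travel":[0,0,0],"gripper":0.6},
    {"delta_rot":[0,0,0],"travel":[0,0,-0.15],"gripper":0.6},
    {"delta_rot":[0,0,0],"travel":[0,0,-0.4],"gripper":0.6},
    {"delta_rot":[0,0,0],"travel":[0,0,-0.5],"gripper":-1},
    {"delta_rot":[0,0,0],"travel":[0,0,-0.5],"gripper":-1},
    {"delta_rot":[0,0,0],"travel":[0,0,-0.5],"gripper":-1},
    {"delta_rot":[0,0,0],"travel":[0,0,-0.5],"gripper":-1},
    {"delta_rot":[0,0,0],"travel":[0,0,-0.5],"gripper":-1},
    {"delta_rot":[0,0,0],"travel":[0,0,-0.5],"gripper":-1},
    {"delta_rot":[0,0,0],"travel":[0,0,-0.5],"gripper":-1}
  ]
}}

```text
clock: 33.52
tool_pos: [0.5146, 0.0092, 0.1126]
eef_rot: [0.762, 0.647, -0.0, -0.0]
contact_force: [0.6, -0.4, 0.2]
opening: 0.027
```

Run:
```python
from h import *
plan(c2w([.001,-.038]),.064)
```

```text
t=33.52 pos [0.5146 0.0092 0.1126] F [ 0.6 -0.4  0.2] op 0.027 q7 -0.93 
 travel [-0.007 -0.005  0.324] turn [-0.      0.      0.0015]
```

{"fn": "play_rows", "kwargs": {
  "commands": [
    {"delta_rot":[0,0,0],"travel":[0,0,0.1],"gripper":-1},
    {"delta_rot":[0,0,0],"travel":[0,0,0.2],"gripper":-1},
    {"delta_rot":[0,0,0],"travel":[0,0,0.27],"gripper":-1},
    {"delta_rot":[0,0,0],"travel":[0,0,0.3],"gripper":-1},
    {"delta_rot":[0,0,0],"travel":[0,0,0.32],"gripper":-1},
    {"delta_rot":[0,0,0],"travel":[0,0,0.33],"gripper":-1},
    {"delta_rot":[0,0,0],"travel":[0,0,0.34],"gripper":-1},
    {"delta_rot":[0,0,0],"travel":[0,0,0.34],"gripper":-1},
    {"delta_rot":[0,0,0],"travel":[0,0,0.34],"gripper":-1}
  ]
}}

```text
clock: 34.65
tool_pos: [0.5141, 0.0091, 0.0642]
eef_rot: [0.762, 0.647, -0.0, 0.001]
contact_force: [-7.1, -1.6, 30.6]
opening: 0.004
```

{"fn": "play_rows", "kwargs": {
  "commands": [
    {"delta_rot":[0,0,0],"travel":[0,0,-0.1],"gripper":-1},
    {"delta_rot":[0,0,0],"travel":[0,0,-0.34],"gripper":-1},
    {"delta_rot":[0,0,0],"travel":[-0.25,-0.04,-0.34],"gripper":-1},
    {"delta_rot":[0,0,0],"travel":[-0.52,-0.08,-0.34],"gripper":-1},
    {"delta_rot":[0,0,0],"travel":[-0.52,-0.08,-0.34],"gripper":-1},
    {"delta_rot":[0,0,0],"travel":[-0.52,-0.08,-0.34],"gripper":-1}
  ]
}}

```text
clock: 35.4
tool_pos: [0.4906, -0.0651, 0.1127]
eef_rot: [0.762, 0.647, 0.001, -0.0]
contact_force: [0.9, 0.0, -0.2]
opening: 0.006
```

Run:
```python
from h import *
plan(c2w([-.012,-.116]),.064)
```

```text
t=35.40 pos [ 0.4906 -0.0651  0.1127] F [ 0.9  0.  -0.2] op 0.006 q7 -0.84 
 travel [-0.012 -0.017  0.325] turn [ 0.0002 -0.0004  0.0015]
```

Press it, then lift and move left to check everything from the wrist and top cameras.

{"fn": "play_rows", "kwargs": {
  "commands": [
    {"delta_rot":[0,0,0],"travel":[-0.01,-0.02,0.1],"gripper":-1},
    {"delta_rot":[0,0,0],"travel":[-0.01,-0.02,0.2],"gripper":-1},
    {"delta_rot":[0,0,0],"travel":[-0.01,-0.02,0.27],"gripper":-1},
    {"delta_rot":[0,0,0],"travel":[-0.01,-0.02,0.3],"gripper":-1},
    {"delta_rot":[0,0,0],"travel":[-0.01,-0.02,0.32],"gripper":-1},
    {"delta_rot":[0,0,0],"travel":[-0.01,-0.02,0.33],"gripper":-1},
    {"delta_rot":[0,0,0],"travel":[-0.01,-0.02,0.34],"gripper":-1},
    {"delta_rot":[0,0,0],"travel":[-0.01,-0.02,0.34],"gripper":-1},
    {"delta_rot":[0,0,0],"travel":[-0.01,-0.02,0.34],"gripper":-1}
  ]
}}

```text
clock: 36.52
tool_pos: [0.4872, -0.0659, 0.0642]
eef_rot: [0.762, 0.648, 0.001, 0.001]
contact_force: [-5.6, 1.0, 27.5]
opening: 0.005
```

{"fn": "play_rows", "kwargs": {
  "commands": [
    {"delta_rot":[0,0,0],"travel":[0,0,-0.2],"gripper":-1},
    {"delta_rot":[0,0,0],"travel":[0,0,-0.6],"gripper":-1},
    {"delta_rot":[0,0,0],"travel":[0,0,-0.98],"gripper":-1},
    {"delta_rot":[0,0,0],"travel":[-0.35,0,-0.98],"gripper":-1},
    {"delta_rot":[0,0,0],"travel":[-0.7,0,-0.98],"gripper":-1},
    {"delta_rot":[0,0,0],"travel":[-0.7,0,-0.98],"gripper":-1},
    {"delta_rot":[0,0,0],"travel":[-0.7,0,-0.98],"gripper":-1}
  ]
}}

```text
clock: 37.4
tool_pos: [0.4701, -0.1697, 0.209]
eef_rot: [0.762, 0.647, 0.001, 0.0]
contact_force: [-0.3, 0.4, 0.7]
opening: 0.002
```

Run:
```python
from h import *
plan(c2w([.08,0]),.2)
for c,f in (('wrist',wcloud),('top',cloud)):
  s=viewer.snapshot(c); save(s,c+'10.png'); P=f(s); 
  if c=='wrist': P[240:]=0
  qc=(P[...,:2]-O)@A2
  for yc in (-.114,-.038,.038,.114):
    m=(abs(qc[...,0])<.053)&(abs(qc[...,1]-yc)<.036)&(P[...,2]>.05)&(P[...,2]<.085); q=P[m]
    if len(q)>20:
      (x,y),rr=cv2.minEnclosingCircle(q[:,:2].astype(np.float32)); k=np.hypot(q[:,0]-x,q[:,1]-y)<.02
      print(c,yc,len(q),round(rr,4),np.round(w2c([x,y]),4),'lid z',np.round(np.median(q[k,2]),4))
```

```text
t=37.40 pos [ 0.4701 -0.1697  0.209 ] F [-0.3  0.4  0.7] op 0.002 q7 -0.49 
 travel [1.469 0.622 0.061] turn [ 0.0002 -0.0003  0.0016]
wrist -0.114 3364 0.0302 [-0.0126 -0.117 ] lid z 0.0648
wrist -0.038 1861 0.03 [ 0.0001 -0.04  ] lid z 0.0647
top -0.114 301 0.0301 [-0.0095 -0.1143] lid z 0.0646
top -0.038 301 0.0302 [ 0.0028 -0.0358] lid z 0.0644
top 0.038 295 0.0307 [0.0041 0.0355] lid z 0.0643
top 0.114 297 0.0305 [-0.0229  0.1087] lid z 0.0652
```

View pics/wrist10.png

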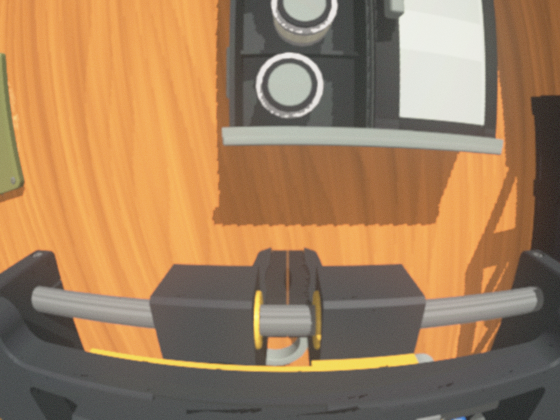

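The lids are all at about 0.0645 (home), and four tins stand upright in four bays. The wrist view confirms two of them, at (290,85) and (303,10). Next I'll shut the cover.

{"fn": "play_rows", "kwargs": {
  "commands": [
    {"delta_rot":[0,0,0],"travel":[0.35,0.15,0],"gripper":0},
    {"delta_rot":[0,0,0],"travel":[0.7,0.3,0],"gripper":0},
    {"delta_rot":[0,0,0],"travel":[0.8,0.4,0],"gripper":0}
  ]
}}

```text
clock: 37.88
tool_pos: [0.5503, -0.0549, 0.2094]
eef_rot: [0.759, 0.651, 0.002, -0.001]
contact_force: [-1.0, -1.4, 0.6]
opening: 0.322
```

{"fn": "play_rows", "kwargs": {
  "commands": [
    {"delta_rot":[0,0,0],"travel":[0.3,0.1,0],"gripper":0},
    {"delta_rot":[0,0,0],"travel":[0.67,0.22,0],"gripper":0},
    {"delta_rot":[0,0,0],"travel":[0.67,0.22,0.1],"gripper":0},
    {"delta_rot":[0,0,0],"travel":[0.67,0.22,0.4],"gripper":0},
    {"delta_rot":[0,0,0],"travel":[0.67,0.22,0.6],"gripper":0},
    {"delta_rot":[0,0,0],"travel":[0.67,0.22,0.6],"gripper":0},
    {"delta_rot":[0,0,0],"travel":[0.67,0.22,0.6],"gripper":0}
  ]
}}

```text
clock: 38.75
tool_pos: [0.5978, 0.0327, 0.1197]
eef_rot: [0.762, 0.647, 0.001, 0.0]
contact_force: [0.3, -0.0, 0.2]
opening: 0.502
```

Run:
```python
from h import *
plan([.5973,.0349],.08)
```

```text
t=38.75 pos [0.5978 0.0327 0.1197] F [ 0.3 -0.   0.2] op 0.502 q7 -0.86 
 travel [ 0.014 -0.006  0.264] turn [ 0.0004 -0.0002  0.0017]
```

{"fn": "play_rows", "kwargs": {
  "commands": [
    {"delta_rot":[0,0,0],"travel":[0.01,0,0.12],"gripper":0},
    {"delta_rot":[0,0,0],"travel":[0.01,0,0.22],"gripper":0},
    {"delta_rot":[0,0,0],"travel":[0.01,0,0.265],"gripper":0},
    {"delta_rot":[0,0,0],"travel":[0.01,0,0.265],"gripper":0},
    {"delta_rot":[0,0,0],"travel":[0.01,0,0.265],"gripper":-1},
    {"delta_rot":[0,0,0],"travel":[0.01,0,0.265],"gripper":-1},
    {"delta_rot":[0,0,0],"travel":[0.01,0,0.265],"gripper":-1},
    {"delta_rot":[0,0,0],"travel":[0.01,0,0.265],"gripper":-1},
    {"delta_rot":[0,0,0],"travel":[0.01,0,0.265],"gripper":-1}
  ]
}}

```text
clock: 39.88
tool_pos: [0.5972, 0.0336, 0.0792]
eef_rot: [0.762, 0.647, -0.0, -0.0]
contact_force: [-2.6, 0.2, 4.0]
opening: 0.154
```

{"fn": "play_rows", "kwargs": {
  "commands": [
    {"delta_rot":[0,0,0],"travel":[0,-0.1,0],"gripper":-1},
    {"delta_rot":[0,0,0],"travel":[0,-0.25,0],"gripper":-1},
    {"delta_rot":[0,0,0],"travel":[0,-0.4,0],"gripper":-1},
    {"delta_rot":[0,0,0],"travel":[0,-0.55,0],"gripper":-1},
    {"delta_rot":[0,0,0],"travel":[0,-0.7,0],"gripper":-1},
    {"delta_rot":[0,0,0],"travel":[0,-0.8,0],"gripper":-1},
    {"delta_rot":[0,0,0],"travel":[0,-0.87,0],"gripper":-1},
    {"delta_rot":[0,0,0],"travel":[0,-0.87,0],"gripper":-1},
    {"delta_rot":[0,0,0],"travel":[0,-0.87,0],"gripper":-1},
    {"delta_rot":[0,0,0],"travel":[0,-0.87,0],"gripper":-1}
  ]
}}

```text
clock: 41.12
tool_pos: [0.4689, 0.055, 0.0791]
eef_rot: [0.762, 0.647, 0.0, -0.0]
contact_force: [-0.8, 0.2, 5.5]
opening: 0.154
```

Run:
```python
from h import *
plan([.4712,.0559],.08)
```

```text
t=41.12 pos [0.4689 0.055  0.0791] F [-0.8  0.2  5.5] op 0.154 q7 -1.18 
 travel [ 0.009  0.014 -0.006] turn [-0.     -0.0001  0.0015]
```

{"fn": "play_rows", "kwargs": {
  "commands": [
    {"delta_rot":[0,0,0],"travel":[0,-0.02,0],"gripper":-1},
    {"delta_rot":[0,0,0],"travel":[0,-0.03,0],"gripper":-1},
    {"delta_rot":[0,0,0],"travel":[0,-0.03,0],"gripper":-1},
    {"delta_rot":[0,0,0],"travel":[0,-0.03,0],"gripper":-1}
  ]
}}

```text
clock: 41.62
tool_pos: [0.4689, 0.055, 0.0792]
eef_rot: [0.763, 0.646, 0.003, 0.002]
contact_force: [10.0, -2.6, -3.0]
opening: 0.155
```

{"fn": "play_rows", "kwargs": {
  "commands": [
    {"delta_rot":[0,0,0],"travel":[0,0,0],"gripper":-0.3},
    {"delta_rot":[0,0,0],"travel":[0,0,0],"gripper":-0.3},
    {"delta_rot":[0,0,0],"travel":[0,0,0],"gripper":-0.3},
    {"delta_rot":[0,0,0],"travel":[0,0,-0.2],"gripper":-0.3},
    {"delta_rot":[0,0,0],"travel":[0,0,-0.6],"gripper":-1},
    {"delta_rot":[0,0,0],"travel":[0,0,-0.9],"gripper":-1},
    {"delta_rot":[0,0,0],"travel":[-0.5,0,-0.9],"gripper":-1},
    {"delta_rot":[0,0,0],"travel":[-0.5,0,-0.9],"gripper":-1},
    {"delta_rot":[0,0,0],"travel":[-0.5,0,-0.9],"gripper":-1}
  ]
}}

```text
clock: 42.75
tool_pos: [0.4517, -0.0193, 0.2137]
eef_rot: [0.763, 0.646, -0.0, -0.0]
contact_force: [-0.2, -0.2, 0.6]
opening: 0.006
```

Run:
```python
from h import *
s=viewer.snapshot('wrist'); save(s,'w11.png')
P=wcloud(s); qc=(P[...,:2]-O)@A2
for nm,(xa,ya,hx,hy) in dict(bar=(-.05,0,.02,.06),catch=(-.054,.103,.02,.03)).items():
  m=(abs(qc[...,0]-xa)<hx)&(abs(qc[...,1]-ya)<hy)&(P[...,2]>.0775)&(P[...,2]<.1); m[240:]=0; q=P[m]; c=qc[m]
  if len(q): print(nm,len(q),np.median(q[:,2]),np.percentile(c,[2,50,98],axis=0))
print([(d['conf'],w2c(wworld(s,*d['at'],.083))) for d in viewer.pinpoint('wrist','catch_top')])
print([(d['conf'],w2c(wworld(s,*d['at'],.083))) for d in viewer.pinpoint('wrist','cover_grip')])
plan(c2w([-.0535,.104]),.095)
```

```text
bar 2012 0.09302008241159115 [[-0.05956375 -0.05017467]
 [-0.05303654 -0.00276083]
 [-0.04633215  0.04433895]]
catch 611 0.08248083620968755 [[-0.06761328  0.08213347]
 [-0.05730283  0.09167833]
 [-0.04626384  0.10265462]]
[(0.61, array([-0.05783827,  0.10054737]))]
[(0.62, array([-0.05329639, -0.00262489]))]
t=42.90 pos [ 0.4525 -0.0168  0.2138] F [0.2 0.1 0.5] op 0.002 q7 -0.82 
 travel [1.179 0.02  0.794] turn [-0.0001 -0.0004  0.0023]
```

View pics/w11.png

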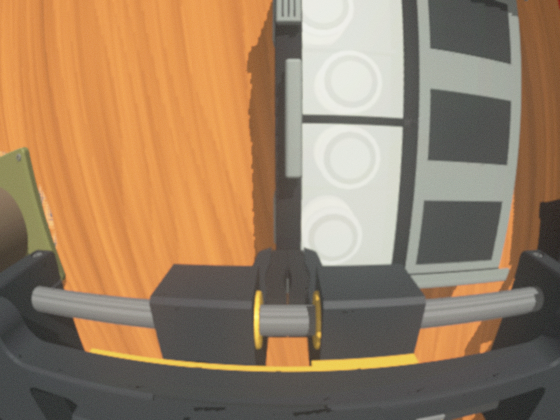

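The cover is shut: it met a hard stop at 10 N and stayed put. All four lids show under the clear sheet, and the catch at (289,10) is still up. Now over the catch.

{"fn": "play_rows", "kwargs": {
  "commands": [
    {"delta_rot":[0,0,0],"travel":[0.35,0,0],"gripper":-1},
    {"delta_rot":[0,0,0],"travel":[0.7,0.01,0],"gripper":-1},
    {"delta_rot":[0,0,0],"travel":[1.0,0.01,0],"gripper":-1},
    {"delta_rot":[0,0,0],"travel":[1.0,0.01,0.3],"gripper":-1},
    {"delta_rot":[0,0,0],"travel":[1.0,0.01,0.5],"gripper":-1}
  ]
}}

```text
clock: 43.52
tool_pos: [0.4774, 0.1318, 0.1375]
eef_rot: [0.761, 0.649, -0.0, -0.001]
contact_force: [-0.7, -0.7, 0.7]
opening: 0.006
```

{"fn": "play_rows", "kwargs": {
  "commands": [
    {"delta_rot":[0,0,0],"travel":[0.165,0,0],"gripper":-1},
    {"delta_rot":[0,0,0],"travel":[0.165,0,0.15],"gripper":-1},
    {"delta_rot":[0,0,0],"travel":[0.165,0,0.29],"gripper":-1},
    {"delta_rot":[0,0,0],"travel":[0.165,0,0.29],"gripper":-1},
    {"delta_rot":[0,0,0],"travel":[0.165,0,0.29],"gripper":-1}
  ]
}}

```text
clock: 44.15
tool_pos: [0.4821, 0.1548, 0.0959]
eef_rot: [0.762, 0.648, 0.0, -0.0]
contact_force: [0.1, 0.6, -0.0]
opening: 0.007
```

Run:
```python
from h import *
plan(c2w([-.055,.103]),.077)
```

```text
t=44.15 pos [0.4821 0.1548 0.0959] F [ 0.1  0.6 -0. ] op 0.007 q7 -1.28 
 travel [ 0.012 -0.003  0.126] turn [ 0.0001 -0.0002  0.0019]
```

{"fn": "play_rows", "kwargs": {
  "commands": [
    {"delta_rot":[0,0,0],"travel":[0.01,0,0.06],"gripper":-1},
    {"delta_rot":[0,0,0],"travel":[0.01,0,0.1],"gripper":-1},
    {"delta_rot":[0,0,0],"travel":[0.01,0,0.12],"gripper":-1},
    {"delta_rot":[0,0,0],"travel":[0.01,0,0.135],"gripper":-1},
    {"delta_rot":[0,0,0],"travel":[0.01,0,0.14],"gripper":-1},
    {"delta_rot":[0,0,0],"travel":[0.01,0,0.14],"gripper":-1},
    {"delta_rot":[0,0,0],"travel":[0.01,0,0.14],"gripper":-1}
  ]
}}

```text
clock: 45.02
tool_pos: [0.4838, 0.1555, 0.077]
eef_rot: [0.762, 0.647, 0.002, 0.001]
contact_force: [-2.9, -2.1, 26.7]
opening: 0.003
```

{"fn": "play_rows", "kwargs": {
  "commands": [
    {"delta_rot":[0,0,0],"travel":[0,0,0],"gripper":-1},
    {"delta_rot":[0,0,0],"travel":[0,0,0],"gripper":-1}
  ]
}}

```text
clock: 45.28
tool_pos: [0.4838, 0.1555, 0.0771]
eef_rot: [0.762, 0.647, 0.002, 0.001]
contact_force: [-3.5, -1.9, 27.8]
opening: 0.005
```

Catch is at its stop (z 0.077, 27 N). I'll retreat and check.

{"fn": "play_rows", "kwargs": {
  "commands": [
    {"delta_rot":[0,0,0],"travel":[0,0,-0.2],"gripper":-1},
    {"delta_rot":[0,0,0],"travel":[0,0,-0.6],"gripper":-1},
    {"delta_rot":[0,0,0],"travel":[0,0,-1.0],"gripper":-1},
    {"delta_rot":[0,0,0],"travel":[-0.4,0,-1.0],"gripper":-1},
    {"delta_rot":[0,0,0],"travel":[-0.8,0,-1.0],"gripper":-1},
    {"delta_rot":[0,0,0],"travel":[-0.8,0,-1.0],"gripper":-1},
    {"delta_rot":[0,0,0],"travel":[-0.8,0,-1.0],"gripper":-1}
  ]
}}

```text
clock: 46.15
tool_pos: [0.4631, 0.037, 0.2245]
eef_rot: [0.763, 0.647, 0.0, -0.0]
contact_force: [0.5, 0.3, 0.2]
opening: 0.004
```

Run:
```python
from h import *
s=viewer.snapshot('wrist'); save(s,'w12.png')
P=wcloud(s); qc=(P[...,:2]-O)@A2
for nm,(xa,ya,hx,hy) in dict(bar=(-.053,0,.006,.045),catch=(-.056,.101,.008,.014)).items():
  m=(abs(qc[...,0]-xa)<hx)&(abs(qc[...,1]-ya)<hy)&(P[...,2]>.06)&(P[...,2]<.1); m[240:]=0; print(nm,m.sum(),np.median(P[m][:,2]))
print([(d['conf'],w2c(wworld(s,*d['at'],.083))) for d in viewer.pinpoint('wrist','cover_grip')],r.get_state()['contact_force'])
s=viewer.snapshot('top')
for n in ['tape','driver','hammer','glue','spray','celltray','mug']:
    print(n,[np.round(world(s,*d['at'],plane=0),3)[:2] for d in viewer.pinpoint('top',n)[:2]])
```

```text
bar 1366 0.09317981666022701
catch 539 0.0774433772189983
[(0.78, array([-0.05359744, -0.00144403]))] [0.39848896 0.69508312 0.29291839]
tape []
driver [array([ 0.456, -0.469])]
hammer [array([0.407, 0.551])]
glue [array([0.627, 0.463])]
spray [array([ 0.619, -0.487])]
celltray [array([ 0.396, -0.612]), array([0.41 , 0.551])]
mug [array([0.302, 0.423])]
```

View pics/w12.png

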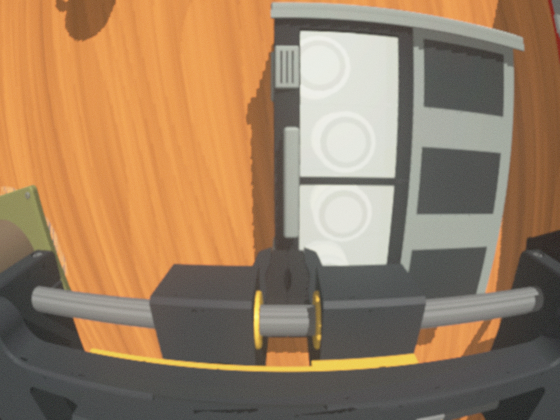

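The cover is shut with the catch down at (287,67), and tins show in the bays. The arm is clear, so I'll hand in.

```bash
python3 -c "
from h import *
r.finish_job()"
```

```text
the job is handed in; nothing more can be done
```

I packed the case and handed the job in at about 46 s on the robot's clock; no verdict is reported.

- **Cover back:** I slid the cover back about 128 mm before packing.
- **Tins:** All three bench tins stand upright in the empty bays, with the one already in the case making four. At some point after I placed it, the leftmost tin got knocked about 23 mm forward in its bay. It stayed upright, within the 35 mm limit, so I left it.
- **Lids:** I pressed each lid to a hard stop at 24–31 N with the fingertips at 64 mm. Depth afterwards put the lid tops at 64–65 mm, and home is 64 mm.
- **Cover shut and catch:** The cover met its shut stop and held at 10 N. Only then did I press the catch to its stop at 27 N; its top now measures 77.4 mm, and fully down is 77 mm.
- **Bystanders:** Six of the seven re-measured within about 2 cm of where they started, which is about the detector's error. The tape was not detected in the last top view, so I couldn't re-check it; nothing I did went near it.
- **Disagreement:** The last wrist view put the grip bar about 3 mm forward of its expected shut position. The hard stop and a case frame good to only 1–2 mm suggest this is calibration error.

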